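Clear used lancets into a child-resistant sharps pot

ROBOT

A 7-joint arm with a two-finger parallel gripper is mounted at the origin on the work surface. World frame = base frame: x ahead of the robot, y to its left, z up, the work surface at z = 0. Lengths are in mm, angles in degrees, forces in N, time in s.
With the tool pointing down it reaches from about 400 to 850 mm from the base axis. Payload 4.4 kg.
Tool frame: the origin (TCP) lies between the finger pads; the fingertips stand 17 mm ahead of it and the grasp point (between the pads) lies 2 mm behind it; z points along the fingers, y is the direction in which the jaws open and shut (so a half turn about z gives the same grasp; the last joint's range is limited). The gripper opens to 94 mm and grips with 3 to 60 N. Pads are 16 mm wide; open, the fingers measure 119 mm over their backs; the gripper's body (75 mm by 177 mm) begins 78 mm behind the grasp point.
Start: joints at [-71.551, 36.005, 2.206, 86.941, -1.547, 57.084, -1.146], TCP at [245.777, 601.757, 222.478] pointing down, gripper open.
Joint ranges: [-175.42, 175.42], [-21.48, 121.26], [-71.46, 75.88], [10.55, 141.38], [-63.04, 243.04], [13.31, 113.54], [-168.57, 168.57]. Speed limits (degrees/s): [147.25, 147.25, 180, 180, 180, 180, 180].

INTERFACE

Orientations are given as [roll, pitch, yaw] about the fixed x, y, z axes, in that order (R = Rz(yaw) Ry(pitch) Rx(roll)).
In Python, from plant import * gives the robot as it stands.
- The arm moves only by the tool jog_arm, never from a script. Its argument "moves" is one flat list of numbers, 6 for each row, row after row: the shift along the world's x, y, z in units of 25 mm (1.0 is 25 mm), then the turn, a rotation vector about the world's x, y, z in units of 8 degrees (1.0 is 8 degrees). A call has 1 to 5 rows; each row shifts and turns the commanded pose from where the row before left it; what a row does not reach is not made up. A row lasts 1/8 s, in which the tool goes at most 62.5 mm and 10.7 degrees, less where a joint would pass 70% of its speed; a pose out of reach is approached as far as the arm can. A call is refused whole if a number of a shift passes 1 or a number of a turn 1, either way. A call with a gripper value outside its range is refused whole. "gripper" is the opening in per cent of the stroke, from 0 (shut) to 100 (fully open), set as the call begins (left out, the last holds). The fingers move at their own pace and stop on an object; the grip force is fixed at half the most. Time passes only in rows, so rows that do not move let the fingers close. It gives the time, the measured TCP pose, the force and the opening at its end, in the units of the state.
- state(): the state, without advancing time (a new reading comes with each control period).
- snapshot(name): name is "scene" or "top" or "wrist"; returns a dict with "pixels" (480x640x3 uint8, red, green, blue), "depth" (480x640 float32, mm along the optical axis (not along the pixel's ray), 0 where there is no reading), "intrinsics" (3x3 intrinsics, pixels), "extrinsics" (4x4, takes a point from camera to world coordinates); the wrist camera has in their place "mount" (4x4, takes a point from camera to tool coordinates, whose origin is the TCP and whose axes are the flange's). Camera axes: x right, y down, z forward; pixel columns grow to the right and rows downward; lengths in mm; the calibration is good to about 2 mm. A picture is of the moment at which its call begins: read the wrist's pose just before it.
- sign_off(): hands the job in, once; it reports no verdict.
The state is a dict: "time": time; "q": joint angles; "qvel": joint speeds; "tau": joint torques, N m; "tcp_pos": TCP position; "orientation": TCP orientation; "ft_force": force on the tool from outside, world axes, zero at the start; "wrist_torque": the same for the moment, N m; "grip_width": finger opening in mm.
Only numpy, scipy, OpenCV 4.12 (cv2) and the standard library are available. Lean on these libraries where they do the work, as an engineer would, in place of code of your own. Each camera call takes 0.05 s, during which the arm holds its last target. There are 200 camera calls.

TASK

Clear up the finger-prick station: seat the yellow sharps pot, with its cap still on, flat and square in the blue-walled dock so that it cannot turn, then take off its child-resistant red cap (press it down while turning it anticlockwise; turning alone only ratchets) and drop every used lancet lying on the mat into the pot. Then put the cap back on and lock it by pressing it down and turning it clockwise as far as it will go, leaving the pot seated in the dock and the tape, stopwatch and wipes where they are.

Things in the scene. Friction and masses are not known exactly. Their poses are not given: they have to be found in the camera images.
- dock: fixed holder: a 110 x 110 mm grey plate, 6 mm thick, with blue walls 11 mm thick standing 12 mm above it round a square pocket 88 x 88 mm, 12 mm deep. Origin: centre of its underside, on the work surface; x, y along its sides, z up; the pocket's floor is at z = 6 mm
- pot: loose yellow sharps pot, 220 g: square foot 84 x 84 x 12 mm (2 mm play all round in the dock, any of the four ways), then a hollow square body 62 x 62 mm with flat sides, z = 12 to 76 mm, then a round neck. Origin: centre of the foot's underside; x, y square to the sides (labels on the x sides), z up. Red marks on the foot at +x and -x: cap locked; green marks 60 degrees anticlockwise: cap off
- pot_mouth (a point): centre of the pot's open mouth (under the cap at first), 100 mm above the pot's origin, 40 mm across; the neck below it is 24 mm tall, the pot's inner floor 88 mm below. The pot with its cap on is 113.5 mm tall
- cap: the cap's orange inner part, mostly hidden under the red shell it carries; 90 g in all. Origin: on its axis at its lower rim, z up; fully on, 82 mm above the pot's origin (a sprung black seal on the neck's rim lifts it by up to 1.5 mm, 4 N). Its two bayonet lugs lie at +x and -x, shown by white flat pointers that end 41 mm from the axis (no hindrance to fingers). Off the pot it stands on its lower rim
- cap_lug (a point): a lug of the cap, on its +x side, 26 mm from the axis. Lugs along the pot's +x and -x (either way round): locked, against the clockwise stop. Turned 46 to 66 degrees anticlockwise (from above; stop at 66) they are in the gaps and the cap lifts straight off; it goes on again only at those angles or half a turn from them
- cap_top (a point): centre of the top of the cap's red ribbed shell, the part to hold: 67 mm across, 24.5 mm tall, with a lip (73 mm across, 3 mm thick) at its lower edge to push on. Top 31.5 mm above cap's origin when not pressed. Unpressed it turns idly on the inner cap (which comes along if nothing holds it back); pressed it drives it by 12 dogs, after up to 30 degrees of idle turn
- sleeve (a joint): how far the shell is pressed down on the inner cap, m: 0 free, 0.004 fully down (drives beyond about 0.002); the spring takes 4.5 N to start, 10.5 N fully down
- lancet1: a used blue safety lancet, a plastic block 30 x 15 x 12 mm (x, y, z) with a white band, 12 g, lying flat on the mat; origin at the centre of its underside. Absent in some starts (then None)
- lancet2: a used green safety lancet, a plastic block 30 x 15 x 12 mm (x, y, z) with a white band, 12 g, lying flat on the mat; origin at the centre of its underside. Absent in some starts (then None)
- lancet3: a used orange safety lancet, a plastic block 30 x 15 x 12 mm (x, y, z) with a white band, 12 g, lying flat on the mat; origin at the centre of its underside. Absent in some starts (then None)
- lancet4: a used grey safety lancet, a plastic block 30 x 15 x 12 mm (x, y, z) with a white band, 12 g, lying flat on the mat; origin at the centre of its underside. Absent in some starts (then None)
- tape: bystander: a roll of grey strapping tape, 72 mm across, 25 mm high; origin at the centre of its underside
- stopwatch: bystander: a black stopwatch lying flat, 62 mm across, 14 mm high; origin at the centre of its underside
- wipes: bystander: a tub of wipes, 78 mm across, 97 mm high, standing; origin at the centre of its underside

How it is judged:
By the outcome, as a careful person would: the job done as asked, in the order asked, and still so for the second after the job is handed in, with the robot touching nothing.
Of lancet1, lancet2, lancet3, lancet4 only 2 to 4 are there at a start; the rules pass over those that are not, and their reading is None.
At some moment in a run one of lancet1, lancet2, lancet3, lancet4 may be knocked a few centimetres aside while the robot is not near it.
Once in a run the grip may slacken for a moment while it holds something.
It also fails if it takes over 210 s, if anything falls off the work surface, if the arm or the gripper's body presses on something with over 40 N, if the wrist force passes 120 N, or if a joint passes its speed limit or range.

## Working session

There is one attempt and no reset: what is moved stays moved. The work goes in short steps, Python scripts to look and compute and a tool call to move; the robot and the scene stay as the last step left them, time stands still between calls to the robot, and variables do not carry over. Pictures are saved under pics/ and viewed, about 12 in all and at most 16, crops included, and the job is handed in when it is done.

Besides the shell and the picture viewer there is one more tool, called after ">>>" by a JSON object that holds its "fn" and its "kwargs", one argument or row to a line. jog_arm: Moves the arm, as the interface text tells. Its arguments: {"type":"object","properties":{"moves":{"type":"array"},"gripper":{"type":"number"}},"required":["moves"]}

```bash
ls; mkdir -p pics; cat > h.py <<'E'
from plant import *
import numpy as np, cv2
def shot(cam,name=None,crop=None,scale=1):
    s=state(); d=snapshot(cam); d['state']=s
    if cam=='wrist':
        from scipy.spatial.transform import Rotation as R
        T=np.eye(4); T[:3,:3]=R.from_euler('xyz',s['orientation'],degrees=True).as_matrix(); T[:3,3]=s['tcp_pos']
        d['extrinsics']=T@d['mount']
    np.savez('last_%s.npz'%cam,**{k:d[k] for k in('pixels','depth','intrinsics','extrinsics')})
    if name: save(d,name,crop,scale)
    return d
def load(cam): return dict(np.load('last_%s.npz'%cam))
def save(d,name,crop=None,scale=1):
    im=d['pixels'][:,:,::-1]
    if crop: u0,v0,u1,v1=crop; im=im[v0:v1,u0:u1]
    im=cv2.resize(im,None,fx=scale,fy=scale,interpolation=cv2.INTER_CUBIC) if scale!=1 else im
    cv2.imwrite('pics/'+name,im)
def P(d,u,v,z=None):
    K=d['intrinsics'];E=d['extrinsics'];r=np.linalg.inv(K)@[u,v,1.]
    if z is None: p=r*float(d['depth'][int(round(v)),int(round(u))])
    else:
        w=E[:3,:3]@r; p=r*((z-E[2,3])/w[2])
    return E[:3,:3]@p+E[:3,3]
def cloud(d):
    K=d['intrinsics'];E=d['extrinsics'];v,u=np.mgrid[0:480,0:640]
    r=np.stack([u,v,np.ones_like(u)],-1)@np.linalg.inv(K).T
    return (r*d['depth'][...,None])@E[:3,:3].T+E[:3,3]
E
python3 - <<'E'
from h import *
print(state())
d=shot('top','top1.png'); print(d['extrinsics'])
d=shot('scene','scene1.png'); print(d['extrinsics'])
E
```

```text
pics
{'time': 0.0, 'q': array([-71.55119216,  36.05881291,   2.20322916,  86.99639397,
        -1.54601289,  57.08429882,  -1.14412697]), 'qvel': array([ 0.02655671, -0.04272574, -0.01642908, -0.06811184, -0.01752547,
        0.00831453,  0.07088656]), 'tau': array([ 5.79878451e-04, -5.49718595e+01,  1.14365268e+00, -1.86624706e+01,
       -5.23173704e-02,  2.36278342e-02,  1.70139906e-04]), 'tcp_pos': array([245.53414544, 601.14063849, 221.55329585]), 'orientation': array([-1.79890226e+02,  2.66436148e-03,  1.57782904e+02]), 'ft_force': array([-0.27890533,  0.53655154, -0.27780888]), 'wrist_torque': array([0.0621377 , 0.05469052, 0.02377585]), 'grip_width': 94.19360321567858}
[[-7.94399017e-03 -9.92111287e-01  1.25108300e-01  4.35483121e+02]
 [-9.99965449e-01  7.57524063e-03 -3.42290613e-03  1.68818715e+01]
 [ 2.44817832e-03 -1.25131169e-01 -9.92137187e-01  1.33396811e+03]
 [ 0.00000000e+00  0.00000000e+00  0.00000000e+00  1.00000000e+00]]
[[ 3.06314315e-01  6.61602429e-01 -6.84436825e-01  1.30283701e+03]
 [ 9.51799530e-01 -2.00939440e-01  2.31734754e-01 -2.36991616e+02]
 [ 1.57859242e-02 -7.22430321e-01 -6.91263507e-01  8.26986091e+02]
 [ 0.00000000e+00  0.00000000e+00  0.00000000e+00  1.00000000e+00]]
```

View pics/top1.png

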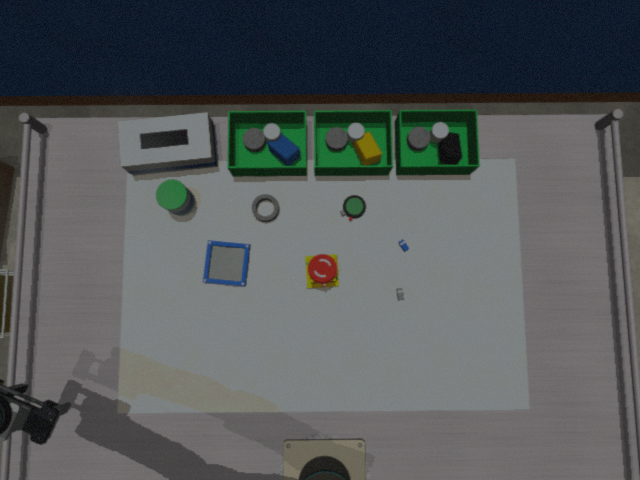

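View pics/scene1.png

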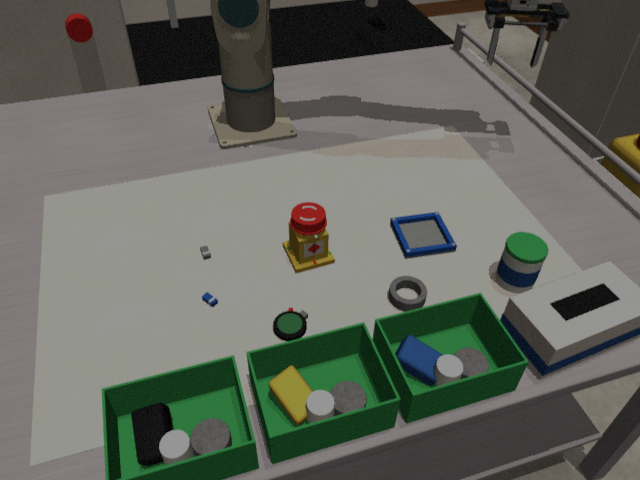

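Top view: dock about (227,264), capped pot (323,270), blue lancet (404,245), grey lancet (401,294), tape (265,208), stopwatch (354,207), wipes (173,196). Only two lancets are visible.

```bash
cat > m.py <<'E'
from h import *
d=load('top'); C=cloud(d); hsv=cv2.cvtColor(d['pixels'],cv2.COLOR_RGB2HSV)
def rect(n,m,box):
    u0,v0,u1,v1=box; k=np.zeros(m.shape,bool); k[v0:v1,u0:u1]=m[v0:v1,u0:u1]
    p=C[k]; r=cv2.minAreaRect(p[:,:2].astype(np.float32)); print(n,len(p),np.round(r[0],1),np.round(r[1],1),round(r[2],1),'z',np.round(np.percentile(p[:,2],[5,50,95]),1))
H,S,V=hsv[...,0],hsv[...,1],hsv[...,2]; z=C[...,2]
blue=(H>100)&(H<130)&(S>120)
rect('dock',blue,(195,230,260,295))
rect('foot',(H>15)&(H<35)&(S>120)&(z<25),(295,245,350,300))
rect('cap',((H<8)|(H>172))&(S>150)&(z>85),(295,245,350,300))
rect('bluel z',(z>7)&(z<25),(390,230,420,260))
rect('grey z',(z>7)&(z<25),(390,280,415,310))
rect('tape',(z>10)&(z<40),(245,190,285,225))
rect('stopw',(z>8)&(z<40),(335,190,370,225))
rect('wipes',(z>70),(150,170,195,215))
print(P(d,404,245,12),P(d,401,294,12))
print(d['intrinsics'])
save(d,'c1.png',(195,185,425,315),3.4)
E
python3 m.py
```

```text
dock 583 [528.3 155.7] [312.6 117.6] 76.9 z [13.7 18.4 22.6]
foot 249 [528.    1.2] [83.2 81.8] 3.4 z [ 8.  12.6 16.9]
cap 538 [501.1  -3.8] [120.1  67. ] 11.7 z [ 95.5 114.7 118.8]
bluel z 77 [ 596.2 -202.2] [70.2 57.4] 18.0 z [ 7.1 11.6 17.7]
grey z 74 [ 452.6 -209.2] [59.3 35. ] 17.6 z [ 7.7 12.  15.5]
tape 364 [695.8 148.7] [68.8 71.3] 87.5 z [15.  25.1 29.5]
stopw 444 [695.5 -76.5] [78.7 72.8] 79.6 z [ 9.7 14.2 19. ]
wipes 829 [575.3 222.8] [492.   75.6] 47.1 z [ 81.3  97.3 102.2]
[ 594.12169572 -215.95694333   12.        ] [ 465.96209852 -204.38895357   12.        ]
[[506.5598619    0.         317.17867483]
 [  0.         506.5598619  242.61648352]
 [  0.           0.           1.        ]]
```

View pics/c1.png

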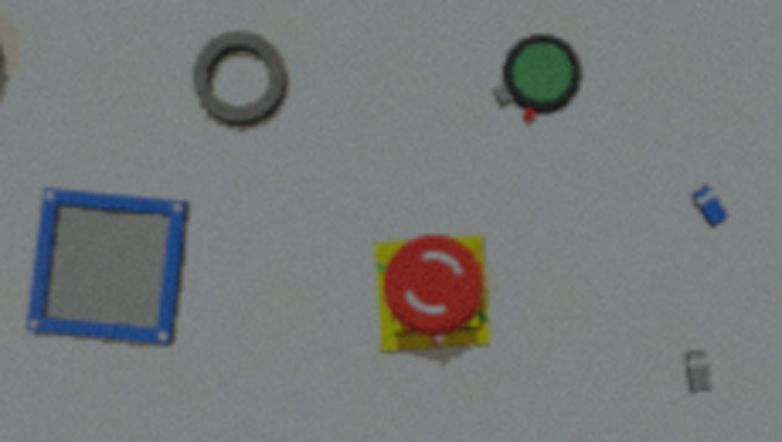

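```bash
cat > m2.py <<'E'
from h import *
d=load('top')
def q(n,pts,z):
    w=np.array([P(d,195+a/3.4,185+b/3.4,z)[:2] for a,b in pts],np.float32)
    r=cv2.minAreaRect(w); print(n,w.mean(0).round(1),np.round(r[1],1),round(r[2],1),np.round(w,0).tolist())
q('dock',[(46,187),(188,203),(172,345),(28,331)],18)
q('foot',[(375,243),(484,237),(490,345),(381,353)],12)
q('blue',[(693,196),(709,186),(727,216),(712,227)],12)
q('grey',[(686,353),(704,351),(710,389),(691,391)],12)
q('tape',[(193,77),(288,79),(241,31),(240,124)],25)
q('stopw',[(503,74),(581,74),(542,35),(542,113)],14)
q('captop',[(384,285),(484,284),(434,235),(434,334)],113)
E
python3 m2.py
```

```text
dock [549.  247.8] [110.4 111.2] 84.0 [[611.0, 297.0], [597.0, 187.0], [488.0, 199.0], [500.0, 308.0]]
foot [ 5.259e+02 -2.000e-01] [84.6 84.2] 2.8 [[566.0, 44.0], [570.0, -40.0], [487.0, -44.0], [481.0, 40.0]]
blue [ 592.4 -215.6] [28.4 14.8] 30.0 [[600.0, -203.0], [608.0, -215.0], [585.0, -228.0], [576.0, -217.0]]
grey [ 465.7 -202.4] [29.2 14.6] 6.0 [[479.0, -194.0], [481.0, -208.0], [452.0, -211.0], [451.0, -197.0]]
tape [693.6 146.8] [52.7 51.5] 43.8 [[694.0, 183.0], [692.0, 110.0], [730.0, 147.0], [657.0, 147.0]]
stopw [697.  -87.1] [43.2 44.2] 44.7 [[697.0, -57.0], [697.0, -118.0], [728.0, -88.0], [666.0, -87.0]]
captop [526.  -0.] [49.8 50.6] 44.7 [[526.0, 35.0], [526.0, -36.0], [561.0, -0.0], [491.0, 0.0]]
```

>>> {"fn": "jog_arm", "kwargs": {
  "moves": [0.5,-1,0,0,0,-0.4,0.5,-1,0,0,0,-0.4,0.5,-1,0,0,0,-0.4,0.5,-1,0,0,0,-0.4,0.5,-1,0,0,0,-0.4],
  "gripper": 100
}}

```text
time: 0.72
tcp_pos: [308.5, 475.6, 222.1]
orientation: [-180.0, 0.0, 141.7]
ft_force: [-0.3, 0.3, -0.1]
grip_width: 94.3
```

>>> {"fn": "jog_arm", "kwargs": {
  "moves": [0.5,-1,0,0,0,-0.4,0.5,-1,0,0,0,-0.4,0.5,-1,0,0,0,-0.4,0.5,-1,0,0,0,-0.4,0.5,-1,0,0,0,-0.4]
}}

```text
time: 1.35
tcp_pos: [371.6, 350.1, 222.5]
orientation: [180.0, -0.0, 125.6]
ft_force: [0.1, -0.3, 0.2]
grip_width: 93.8
```

>>> {"fn": "jog_arm", "kwargs": {
  "moves": [0.5,-1,0,0,0,-0.4,0.5,-1,0,0,0,-0.4,0.5,-1,0,0,0,-0.4,0.5,-1,0,0,0,-0.4,0.5,-1,0,0,0,-0.4]
}}

```text
time: 1.98
tcp_pos: [433.9, 225.0, 222.5]
orientation: [180.0, -0.0, 109.6]
ft_force: [0.5, -0.0, 0.1]
grip_width: 94.2
```

>>> {"fn": "jog_arm", "kwargs": {
  "moves": [0.5,-1,0,0,0,-0.4,0.5,-1,0,0,0,-0.4,0.5,-1,0,0,0,-0.4,0.5,-1,0,0,0,-0.4,0.5,-1,0,0,0,-0.4]
}}

```text
time: 2.6
tcp_pos: [496.1, 100.0, 222.5]
orientation: [180.0, -0.0, 93.6]
ft_force: [0.6, -0.4, -0.5]
grip_width: 93.9
```

>>> {"fn": "jog_arm", "kwargs": {
  "moves": [0.24,-0.8,0,0,0,-0.02,0.24,-0.8,0,0,0,-0.02,0.24,-0.8,0,0,0,-0.02,0.24,-0.8,0,0,0,-0.02,0.24,-0.8,0,0,0,-0.02]
}}

```text
time: 3.22
tcp_pos: [525.8, 0.1, 222.5]
orientation: [180.0, -0.0, 92.9]
ft_force: [-0.6, -0.1, -0.1]
grip_width: 93.5
```

```bash
python3 -c "
from h import *
d=shot('wrist','w1.png'); print(d['state']['tcp_pos'],d['state']['orientation'],d['state']['q'],d['mount'],d['intrinsics'])"
```

```text
[5.25759610e+02 1.49108203e-01 2.22481000e+02] [ 1.79992525e+02 -6.27278790e-03  9.28605000e+01] [-18.01778832  27.180056    21.80951959 107.15117527 -13.18583649
  48.1148247   13.32616758] [[-6.15568509e-04 -9.65202126e-01 -2.61504258e-01  7.65163306e+01]
 [ 9.99999776e-01 -6.63030468e-04  9.32682572e-05 -2.84735704e-01]
 [-2.63408010e-04 -2.61504141e-01  9.65202318e-01 -1.62229592e+02]
 [ 0.00000000e+00  0.00000000e+00  0.00000000e+00  1.00000000e+00]] [[331.90160372   0.         324.16523656]
 [  0.         331.90160372 238.05720728]
 [  0.           0.           1.        ]]
```

View pics/w1.png

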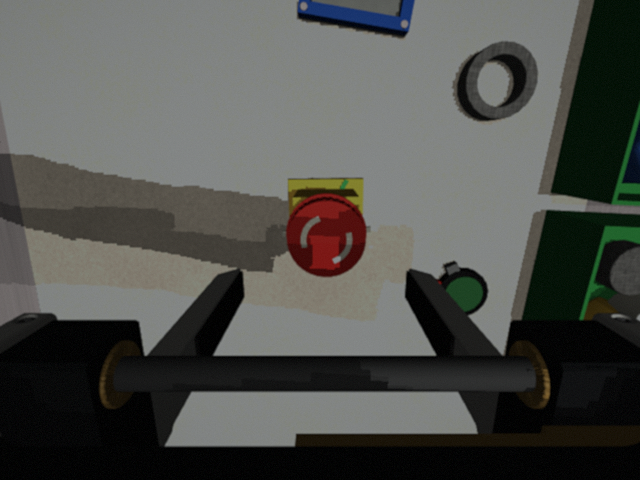

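The wrist view shows the cap centred about (327,236), the foot's far edge from (288,178) to (363,178), and the dock's near corners about (302,12) and (404,32).

```bash
python3 -c "
from h import *
d=load('wrist')
for n,u,v,z in [('cap',327,236,113.5),('capL',287,236,113.5),('capR',366.5,236,113.5),('footA',288,178,12),('footB',363,178,12),('dockA',299,14,18),('dockB',407,34,18)]: print(n,P(d,u,v,z).round(1))
"
```

```text
cap [527.7   5.1 113.5]
capL [493.9   3.4 113.5]
capR [561.    6.7 113.5]
footA [483.3  42.7  12. ]
footB [566.4  46.8  12. ]
dockA [491.3 200.5  18. ]
dockB [597.6 188.6  18. ]
```

>>> {"fn": "jog_arm", "kwargs": {
  "moves": [0.03,0.06,-1,0,0,0,0,0,-1,0,0,0,0,0,-1,0,0,0,0,0,-1,0,0,0,0,0,-1,0,0,0]
}}

```text
time: 3.9
tcp_pos: [526.4, 3.1, 96.8]
orientation: [180.0, -0.0, 92.9]
ft_force: [0.4, 0.3, 0.2]
grip_width: 94.4
```

>>> {"fn": "jog_arm", "kwargs": {
  "moves": [0,0,-0.9,0,0,0,0,0,-0.5,0,0,0,0,0,-0.5,0,0,0,0,0,0,0,0,0]
}}

```text
time: 4.4
tcp_pos: [526.1, 3.2, 49.5]
orientation: [-179.9, -0.0, 93.0]
ft_force: [-0.1, -0.3, -0.2]
grip_width: 93.9
```

>>> {"fn": "jog_arm", "kwargs": {
  "moves": [0,0,0,0,0,0,0,0,0,0,0,0,0,0,0,0,0,0,0,0,0,0,0,0,0,0,0,0,0,0],
  "gripper": 0
}}

```text
time: 5.03
tcp_pos: [527.3, 3.3, 50.4]
orientation: [179.9, -0.0, 93.0]
ft_force: [1.0, -0.0, 2.8]
grip_width: 71.2
```

>>> {"fn": "jog_arm", "kwargs": {
  "moves": [0,0,0,0,0,0,0,0,0,0,0,0]
}}

```text
time: 5.28
tcp_pos: [527.1, 3.3, 50.2]
orientation: [179.9, 0.0, 93.0]
ft_force: [1.7, -0.7, 3.1]
grip_width: 71.1
```

```bash
python3 -c "
from h import *
d=shot('scene','s2.png',(210,120,410,300),4); print(state())"
```

```text
{'time': 5.325, 'q': array([-12.13825165,  42.06796346,  13.31454793, 114.67860554,
       -21.0320195 ,  25.46442868,  19.9450561 ]), 'qvel': array([-0.0256424 , -0.01700589, -0.07355365,  0.0886695 , -0.00239566,
        0.03818074, -0.04615643]), 'tau': array([ 2.69310074e-01, -4.75855029e+01,  3.84624526e+00, -7.15785339e+00,
        1.19252969e-01,  6.11027218e-01, -6.63694853e-03]), 'tcp_pos': array([527.08287921,   3.29884699,  50.17747245]), 'orientation': array([1.79936607e+02, 7.01539988e-04, 9.29844558e+01]), 'ft_force': array([0.86213883, 1.04262648, 3.58045406]), 'wrist_torque': array([ 0.02305317, -0.35676332,  0.01042914]), 'grip_width': 71.01806631864208}
```

View pics/s2.png

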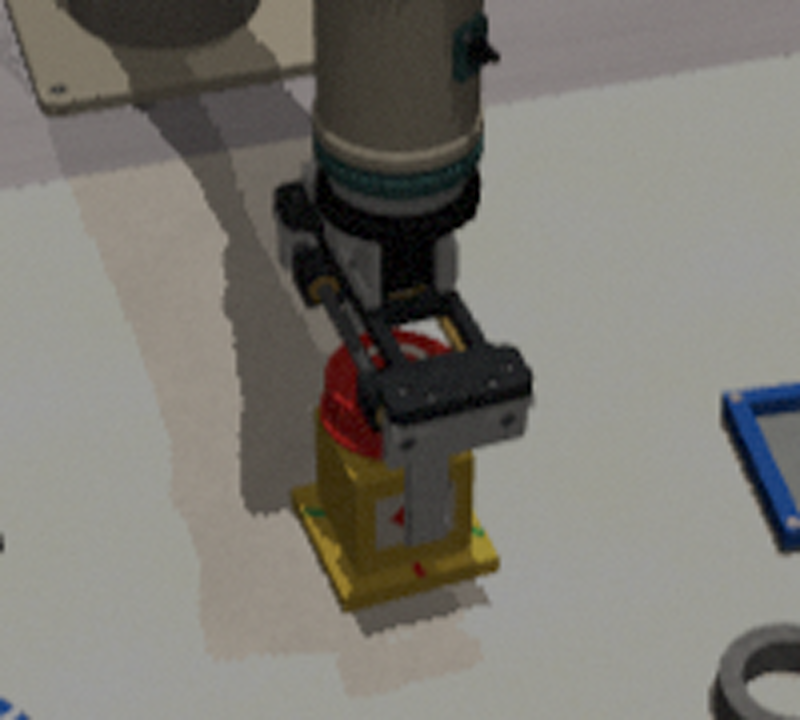

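>>> {"fn": "jog_arm", "kwargs": {
  "moves": [0,0,0,0,0,0,0,0,0,0,0,0,0,0,0,0,0,0],
  "gripper": 100
}}

```text
time: 5.7
tcp_pos: [525.7, 3.2, 49.6]
orientation: [-179.9, -0.0, 93.0]
ft_force: [-0.2, -0.1, 0.8]
grip_width: 93.5
```

>>> {"fn": "jog_arm", "kwargs": {
  "moves": [0,0,1,0,0,0,0,0,1,0,0,0,0,0,0.42,0,0,0,0,0,0,0,0,0]
}}

```text
time: 6.2
tcp_pos: [526.7, 3.3, 110.7]
orientation: [180.0, -0.0, 93.0]
ft_force: [0.1, -0.2, 0.4]
grip_width: 94.0
```

>>> {"fn": "jog_arm", "kwargs": {
  "moves": [0,0,0,0,0,0,0,0,0,0,0,0,0,0,0,0,0,0,0,0,0,0,0,0,0,0,0,0,0,0],
  "gripper": 0
}}

```text
time: 6.82
tcp_pos: [526.8, 3.2, 110.4]
orientation: [180.0, 0.0, 93.0]
ft_force: [1.6, 0.7, 0.9]
grip_width: 65.9
```

>>> {"fn": "jog_arm", "kwargs": {
  "moves": [0,0,0,0,0,0,0,0,0,0,0,0]
}}

```text
time: 7.08
tcp_pos: [526.7, 3.2, 110.5]
orientation: [180.0, 0.0, 93.0]
ft_force: [1.1, -0.7, -0.9]
grip_width: 66.5
```

>>> {"fn": "jog_arm", "kwargs": {
  "moves": [0,0,0.2,0,0,0,0,0,0.3,0,0,0,0,0,0.3,0,0,0,0,0,0.4,0,0,0,0,0,0.2,0,0,0]
}}

```text
time: 7.7
tcp_pos: [526.9, 3.3, 146.4]
orientation: [179.9, -0.0, 93.0]
ft_force: [1.1, 0.6, -3.1]
grip_width: 66.9
```

>>> {"fn": "jog_arm", "kwargs": {
  "moves": [0,0,0,0,0,0,0,0,0,0,0,0]
}}

```text
time: 7.95
tcp_pos: [526.3, 3.3, 145.3]
orientation: [-180.0, -0.0, 93.0]
ft_force: [-0.4, 0.3, -3.3]
grip_width: 66.4
```

```bash
python3 -c "
from h import *
d=shot('wrist','w3.png'); print(state()['ft_force'],state()['wrist_torque'],state()['grip_width'])"
```

```text
[-0.16751986 -0.11055143 -3.03595076] [-0.08497104  0.04707775 -0.03331061] 66.30631418985354
```

View pics/w3.png

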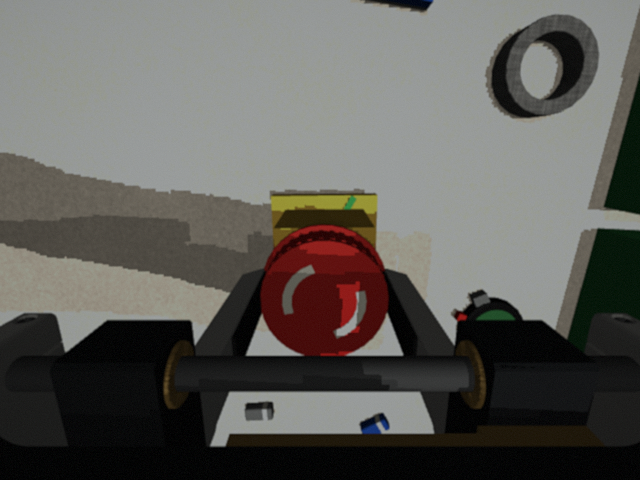

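The pot hangs level, with the foot's far edge from (272,194) to (377,194) and square to the gripper. I'll carry it over the dock.

```bash
python3 -c "
from h import *
d=load('wrist')
a,b=P(d,272,193.5,46.8),P(d,377.5,194,46.8); print(a,b,b-a,np.degrees(np.arctan2(*(b-a)[1::-1])))
m=(a+b)/2; t=np.radians(3); print(m-42*np.array([-np.sin(t),np.cos(t),0]))"
```

```text
[482.91757713  43.27572741  46.8       ] [565.70548368  47.15099958  46.8       ] [8.27879066e+01 3.87527217e+00 5.68434189e-14] 2.6800385558719046
[526.50964057   3.27092304  46.8       ]
```

>>> {"fn": "jog_arm", "kwargs": {
  "moves": [0.02,0.3,0,0,0,-0.05,0.06,0.7,0,0,0,-0.1,0.09,1,0,0,0,-0.1,0.09,1,0,0,0,-0.1,0.09,1,0,0,0,-0.1]
}}

```text
time: 8.62
tcp_pos: [535.1, 104.8, 145.2]
orientation: [-180.0, -0.0, 89.4]
ft_force: [0.4, 0.4, -3.7]
grip_width: 66.5
```

>>> {"fn": "jog_arm", "kwargs": {
  "moves": [0.09,1,0,0,0,-0.1,0.09,1,0,0,0,-0.1,0.09,1,0,0,0,-0.1,0.09,0.9,0,0,0,-0.1,0.06,0.7,0,0,0,-0.1]
}}

```text
time: 9.25
tcp_pos: [545.2, 220.3, 145.0]
orientation: [-180.0, -0.0, 85.4]
ft_force: [-0.3, 0.2, -2.7]
grip_width: 66.3
```

>>> {"fn": "jog_arm", "kwargs": {
  "moves": [0.06,0.5,0,0,0,-0.05,0.05,0.3,0,0,0,-0.05,0.02,0.2,0,0,0,-0.05,0,0,0,0,0,0,0,0,0,0,0,0]
}}

```text
time: 9.88
tcp_pos: [549.1, 242.5, 145.5]
orientation: [-180.0, 0.0, 84.1]
ft_force: [0.5, -0.1, -2.3]
grip_width: 66.1
```

```bash
python3 -c "
from h import *
d=shot('wrist','w4.png',(200,90,480,300),2.8)"
```

```text
(no output)
```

View pics/w4.png

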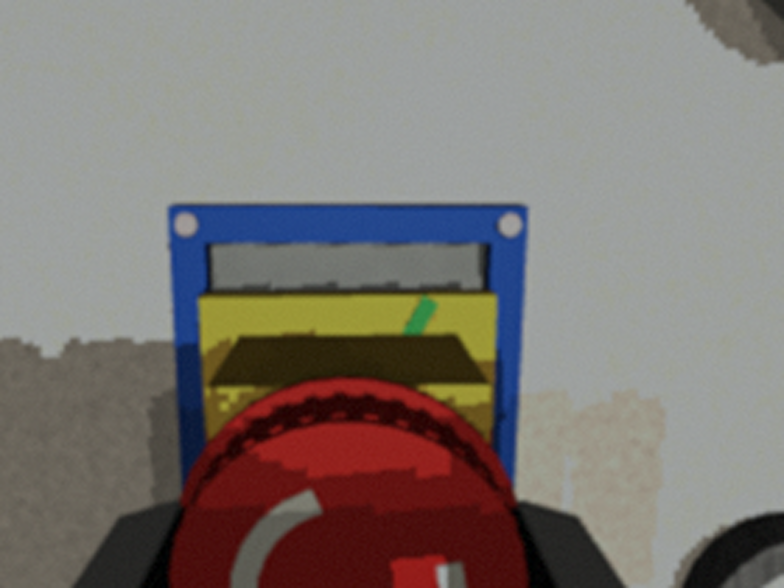

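Foot and dock are parallel. The dock's far outer corners are about crop (169,206) and (527,206), and the foot's far corners about (199,295) and (497,293).

```bash
python3 -c "
from h import *
d=load('wrist')
f=lambda u,v,z:P(d,200+u/2.8,90+v/2.8,z)
def c(a,b,h):
    e=b-a; ang=np.arctan2(e[1],e[0]); return (a+b)/2-h*np.array([-np.sin(ang),np.cos(ang),0]),np.degrees(ang),np.linalg.norm(e)
D=c(f(169,206,18),f(527,206,18),55); F=c(f(199,295,47),f(497,293.5,47),42); print(D,F,D[0]-F[0]); print(state()['tcp_pos'])
Q=c(f(206,244,18),f(490,244,18),44);print(Q)"
```

```text
(array([549.75053752, 251.1661901 ,  18.        ]), np.float64(-5.908643925783071), np.float64(108.99693775186557)) (array([548.91416824, 241.28005157,  47.        ]), np.float64(-5.621309318571012), np.float64(83.68037348895727)) [  0.83636928   9.88613852 -29.        ]
[549.09223068 242.49966415 145.54443367]
(array([549.70722731, 250.74924252,  18.        ]), np.float64(-5.909218172005382), np.float64(87.38073410709394))
```

>>> {"fn": "jog_arm", "kwargs": {
  "moves": [0.03,0.2,0,0,0,-0.02,0,0.18,0,0,0,0,0,0,-0.3,0,0,0,0,0,-0.3,0,0,0,0,0,0,0,0,0]
}}

```text
time: 10.55
tcp_pos: [549.0, 252.3, 129.4]
orientation: [-179.9, 0.1, 84.0]
ft_force: [-0.1, -0.7, -2.3]
grip_width: 66.7
```

>>> {"fn": "jog_arm", "kwargs": {
  "moves": [0,0,-0.15,0,0,0,0,0,-0.15,0,0,0,0,0,0,0,0,0]
}}

```text
time: 10.92
tcp_pos: [549.5, 252.7, 122.7]
orientation: [-180.0, 0.0, 84.0]
ft_force: [-0.7, 0.5, -3.1]
grip_width: 66.2
```

```bash
python3 -c "
from h import *
d=shot('wrist','w5.png',(200,120,480,330),2.8)"
```

```text
(no output)
```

View pics/w5.png

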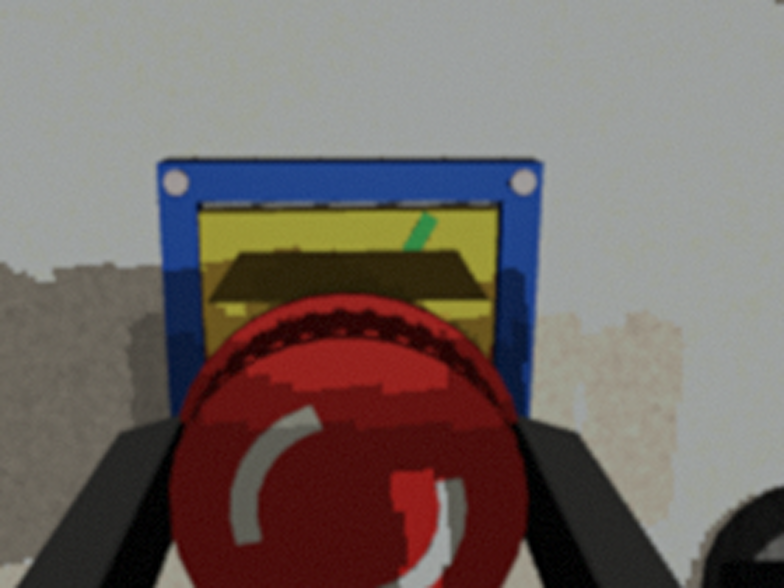

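The foot is already inside the walls with no contact force. I'll lower it fully.

>>> {"fn": "jog_arm", "kwargs": {
  "moves": [0,0,-0.12,0,0,0,0,0,-0.12,0,0,0,0,0,-0.06,0,0,0,0,0,0,0,0,0,0,0,0,0,0,0]
}}

```text
time: 11.6
tcp_pos: [549.9, 252.7, 115.8]
orientation: [180.0, -0.0, 84.0]
ft_force: [-1.1, -1.3, 3.7]
grip_width: 66.3
```

>>> {"fn": "jog_arm", "kwargs": {
  "moves": [0,0,-0.06,0,0,0,0,0,-0.06,0,0,0,0,0,0,0,0,0]
}}

```text
time: 11.98
tcp_pos: [550.0, 252.7, 114.0]
orientation: [180.0, -0.1, 84.0]
ft_force: [-3.7, -1.6, 13.3]
grip_width: 66.1
```

>>> {"fn": "jog_arm", "kwargs": {
  "moves": [0,0,-0.06,0,0,0,0,0,-0.04,0,0,0,0,0,0,0,0,0]
}}

```text
time: 12.35
tcp_pos: [550.1, 252.8, 113.6]
orientation: [180.0, -0.1, 84.0]
ft_force: [-7.8, -2.2, 27.8]
grip_width: 66.1
```

>>> {"fn": "jog_arm", "kwargs": {
  "moves": [0,0,0,0,0,0.4,0,0,0,0,0,0.6,0,0,0,0,0,0.6,0,0,0,0,0,0.6,0,0,0,0,0,0.4]
}}

```text
time: 12.98
tcp_pos: [549.5, 252.8, 111.5]
orientation: [-180.0, -0.1, 104.9]
ft_force: [-4.2, -1.6, 13.7]
grip_width: 66.6
```

```bash
python3 -c "
from h import *
s=state();print(s['wrist_torque'],s['ft_force'],s['tcp_pos'],s['q'])"
```

```text
[-0.49824653  1.26701098  0.00884593] [-4.15938401 -1.56488609 13.6615179 ] [549.4519733  252.77212341 111.50949464] [-37.31746483  41.15870199  16.23182361 100.50443649 -16.47785866
  40.67687627   2.62376308]
```

>>> {"fn": "jog_arm", "kwargs": {
  "moves": [0,0,-0.03,0,0,0.5,0,0,0,0,0,0.6,0,0,0,0,0,0.6,0,0,0,0,0,0.6,0,0,0,0,0,0.4]
}}

```text
time: 13.6
tcp_pos: [550.1, 253.7, 111.4]
orientation: [179.9, -0.1, 126.5]
ft_force: [-5.0, 0.2, 17.6]
grip_width: 66.3
```

```bash
python3 -c "
from h import *
s=state();print(s['wrist_torque'],s['ft_force'],s['tcp_pos'],s['orientation'])"
```

```text
[-0.28863256  1.19443692 -0.32075713] [-4.97840007  0.1606307  17.57477566] [550.09973459 253.65122913 111.42264689] [ 1.79872553e+02 -6.83764433e-02  1.26480941e+02]
```

>>> {"fn": "jog_arm", "kwargs": {
  "moves": [0,0,0,0,0,0.5,0,0,0,0,0,0.6,0,0,0,0,0,0.6,0,0,0,0,0,0.6,0,0,0,0,0,0.4]
}}

```text
time: 14.22
tcp_pos: [550.0, 253.3, 111.4]
orientation: [179.9, -0.0, 148.1]
ft_force: [-4.3, -1.8, 16.9]
grip_width: 66.3
```

```bash
python3 -c "
from h import *
s=state();print(s['wrist_torque'],s['ft_force'],s['tcp_pos'],s['orientation'])"
```

```text
[-0.30429601  1.16739754 -0.26371878] [-4.29600589 -1.79841112 16.89816658] [550.00604201 253.27597543 111.43595717] [ 1.79894849e+02 -6.18715486e-03  1.48070031e+02]
```

>>> {"fn": "jog_arm", "kwargs": {
  "moves": [0,0,0,0,0,0.4,0,0,0,0,0,0.5,0,0,0,0,0,0.4,0,0,0,0,0,0]
}}

```text
time: 14.72
tcp_pos: [549.8, 252.8, 111.4]
orientation: [179.9, -0.0, 158.4]
ft_force: [-5.5, -1.7, 17.5]
grip_width: 66.6
```

```bash
python3 -c "
from h import *
s=state();print(s['wrist_torque'],s['ft_force'],s['tcp_pos'],s['orientation'])"
```

```text
[-0.49727446  1.21592364 -0.23583585] [-5.48339367 -1.73950562 17.48834268] [549.81375918 252.82884466 111.42369171] [ 1.79940666e+02 -2.67223829e-03  1.58364418e+02]
```

>>> {"fn": "jog_arm", "kwargs": {
  "moves": [0,0,0,0,0,0.4,0,0,0,0,0,0.4,0,0,0,0,0,0,0,0,0,0,0,0]
}}

```text
time: 15.22
tcp_pos: [549.7, 252.6, 111.4]
orientation: [180.0, 0.0, 164.7]
ft_force: [-6.1, -2.8, 18.2]
grip_width: 66.2
```

```bash
python3 -c "
from h import *
s=state();print(s['wrist_torque'],s['ft_force'],s['tcp_pos'],s['orientation'])"
```

```text
[-0.5880954   1.31637618 -0.24290067] [-6.14516564 -2.79342897 18.23856523] [549.67243452 252.61070832 111.42020837] [1.79973307e+02 1.22235052e-03 1.64738554e+02]
```

>>> {"fn": "jog_arm", "kwargs": {
  "moves": [0,0,0,0,0,0.4,0,0,0,0,0,0.4,0,0,0,0,0,0,0,0,0,0,0,0]
}}

```text
time: 15.72
tcp_pos: [549.3, 252.7, 111.4]
orientation: [180.0, -0.0, 171.1]
ft_force: [-6.4, -3.1, 19.4]
grip_width: 66.0
```

```bash
python3 -c "
from h import *
s=state();print(s['wrist_torque'],s['ft_force'],s['tcp_pos'],s['orientation'],s['q'])
d=shot('wrist','w6.png',(180,120,500,360),2.5)"
```

```text
[-0.57592848  1.51518179 -0.39584058] [-6.40467887 -3.06482086 19.39830818] [549.26618483 252.71884298 111.43212118] [ 1.79979180e+02 -3.66323575e-02  1.71119829e+02] [-25.77298847  40.0645381   -2.5218957  100.16251254   2.47333488
  39.84357562  51.51628213]
```

View pics/w6.png

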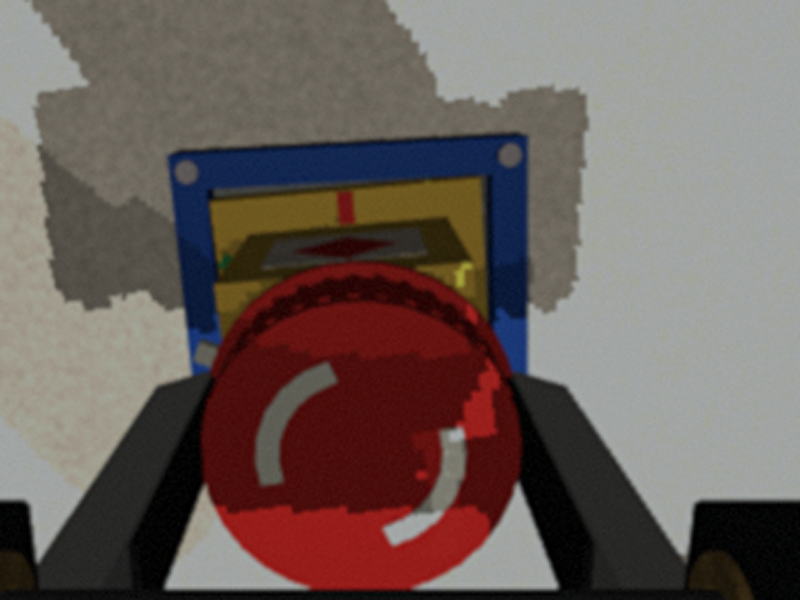

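The pointer shows at crop (207,353), and the red mark is at the top (345,207). I'll check the pointer's angle.

```bash
python3 -c "
from h import *
d=load('wrist'); p=P(d,180+203/2.5,120+353/2.5,88); r=P(d,180+345/2.5,120+205/2.5,18); print(p,r)
e=p[:2]-[549.6,252]; print(np.linalg.norm(e), np.degrees(np.arctan2(e[1],e[0]))-(180-5.9))"
```

```text
[531.8533451  218.25230676  88.        ] [512.98567139 254.04967451  18.        ]
38.12939232839494 -291.83821036239067
```

>>> {"fn": "jog_arm", "kwargs": {
  "moves": [0,0,0,0,0,-0.4,0,0,0.15,0,0,0,0,0,0.2,0,0,0,0,0,0.2,0,0,0,0,0,0,0,0,0]
}}

```text
time: 16.4
tcp_pos: [549.8, 252.5, 122.9]
orientation: [-180.0, -0.0, 168.0]
ft_force: [-0.5, -0.9, 0.4]
grip_width: 66.8
```

>>> {"fn": "jog_arm", "kwargs": {
  "moves": [0,0,0.2,0,0,0,0,0,0.3,0,0,0,0,0,0.3,0,0,0,0,0,0,0,0,0]
}}

```text
time: 16.9
tcp_pos: [550.5, 253.2, 144.0]
orientation: [179.9, 0.1, 168.0]
ft_force: [0.5, 0.5, -0.9]
grip_width: 66.2
```

>>> {"fn": "jog_arm", "kwargs": {
  "moves": [0,0,0.6,0,0,0,0,-0.5,0,0,0,0,0,-1,0,0,0,0,0,-1,0,0,0,0,0,-1,0,0,0,0]
}}

```text
time: 17.52
tcp_pos: [549.7, 163.2, 158.0]
orientation: [-180.0, 0.0, 168.0]
ft_force: [0.3, -0.4, -1.2]
grip_width: 66.0
```

>>> {"fn": "jog_arm", "kwargs": {
  "moves": [0,-1,0,0,0,0,0,-1,0,0,0,0,0,-1,-0.5,0,0,0,0,-0.5,-1,0,0,0,0,0,-1,0,0,0]
}}

```text
time: 18.15
tcp_pos: [549.8, 74.8, 95.1]
orientation: [-179.9, 0.0, 167.8]
ft_force: [1.4, 0.6, -1.7]
grip_width: 66.3
```

>>> {"fn": "jog_arm", "kwargs": {
  "moves": [0,0,-1,0,0,0,0,0,-0.6,0,0,0,0,0,-0.5,0,0,0,0,0,0,0,0,0]
}}

```text
time: 18.65
tcp_pos: [549.4, 77.6, 42.4]
orientation: [-180.0, -0.1, 168.0]
ft_force: [0.4, 1.3, -1.2]
grip_width: 66.4
```

>>> {"fn": "jog_arm", "kwargs": {
  "moves": [0,0,-0.3,0,0,0,0,0,-0.2,0,0,0,0,0,-0.1,0,0,0,0,0,0,0,0,0]
}}

```text
time: 19.15
tcp_pos: [549.8, 77.8, 28.0]
orientation: [-180.0, -0.0, 168.0]
ft_force: [0.6, -0.4, -1.2]
grip_width: 66.3
```

>>> {"fn": "jog_arm", "kwargs": {
  "moves": [0,0,-0.04,0,0,0,0,0,0,0,0,0]
}}

```text
time: 19.4
tcp_pos: [550.0, 77.8, 27.5]
orientation: [180.0, 0.0, 168.0]
ft_force: [-1.0, 0.4, 5.0]
grip_width: 66.0
```

>>> {"fn": "jog_arm", "kwargs": {
  "moves": [0,0,0,0,0,0,0,0,0,0,0,0,0,0,0,0,0,0],
  "gripper": 100
}}

```text
time: 19.77
tcp_pos: [549.7, 77.7, 26.8]
orientation: [-180.0, -0.0, 168.0]
ft_force: [-0.1, -0.4, -0.8]
grip_width: 92.2
```

>>> {"fn": "jog_arm", "kwargs": {
  "moves": [0,0,0.5,0,0,0,0,0,1,0,0,0,0,0,1,0,0,0,0,0,1,0,0,0,0,0,1,0,0,0]
}}

```text
time: 20.4
tcp_pos: [549.8, 77.7, 141.1]
orientation: [180.0, 0.0, 168.0]
ft_force: [-0.1, -0.5, -0.3]
grip_width: 94.2
```

>>> {"fn": "jog_arm", "kwargs": {
  "moves": [-0.3,-1,0,0,0,0.2,-0.3,-1,0,0,0,0.2,-0.3,-1,0,0,0,0.2,-0.3,-1,0,0,0,0.2,-0.3,-1,0,0,0,0.2]
}}

```text
time: 21.02
tcp_pos: [512.1, -48.1, 140.3]
orientation: [-180.0, 0.0, 176.1]
ft_force: [1.0, -0.4, -0.5]
grip_width: 94.3
```

>>> {"fn": "jog_arm", "kwargs": {
  "moves": [-0.3,-1,0,0,0,0.2,-0.3,-1,0,0,0,0.2,-0.3,-1,0,0,0,0.2,-0.3,-1,0,0,0,0.2,-0.3,-1,0,0,0,0.2]
}}

```text
time: 21.65
tcp_pos: [474.6, -173.2, 140.3]
orientation: [-180.0, 0.0, -175.9]
ft_force: [-0.4, 0.2, 0.9]
grip_width: 93.9
```

>>> {"fn": "jog_arm", "kwargs": {
  "moves": [-0.3,-1,0,0,0,0.2,0,0,0,0,0,0]
}}

```text
time: 21.9
tcp_pos: [466.6, -199.4, 140.1]
orientation: [-179.9, 0.0, -174.6]
ft_force: [0.8, -0.6, 0.4]
grip_width: 94.1
```

```bash
python3 -c "
from h import *
d=shot('wrist','w7.png'); print(d['state']['q'],d['state']['tcp_pos'],d['state']['orientation'])"
```

```text
[ 26.67859142  31.503439    -9.81759098 114.09655339   9.02893513
  35.07811306 106.24364514] [ 466.55640218 -199.37925366  140.0848295 ] [-1.79929724e+02  4.53615661e-03 -1.74635743e+02]
```

View pics/w7.png

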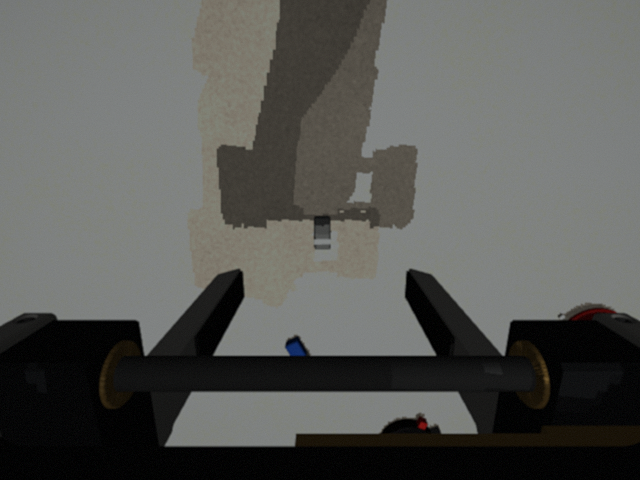

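The grey lancet spans about (314–331, 215–249) and lines up with the jaws. The blue one is at (297,348).

```bash
python3 -c "
from h import *
d=load('wrist')
for p in [(322.5,215),(322.5,249),(314,232),(331,232),(322.5,232)]: print(P(d,*p,12))"
```

```text
[ 447.99915525 -202.25377916   12.        ]
[ 479.4858599  -199.35850173   12.        ]
[ 464.23932387 -208.45863545   12.        ]
[ 462.81046527 -193.19419374   12.        ]
[ 463.52487006 -200.82615273   12.        ]
```

>>> {"fn": "jog_arm", "kwargs": {
  "moves": [-0.1,-0.05,-1,0,0,0.04,0,0,-1,0,0,0,0,0,-1,0,0,0,0,0,-1,0,0,0,0,0,-0.5,0,0,0],
  "gripper": 40
}}

```text
time: 22.58
tcp_pos: [465.0, -196.7, 26.2]
orientation: [179.9, -0.0, -174.0]
ft_force: [0.2, 0.2, 0.5]
grip_width: 47.4
```

>>> {"fn": "jog_arm", "kwargs": {
  "moves": [0,0,-0.34,0,0,0,0,0,0,0,0,0]
}}

```text
time: 22.82
tcp_pos: [464.9, -198.1, 18.5]
orientation: [180.0, -0.0, -174.0]
ft_force: [0.2, 1.0, 0.6]
grip_width: 37.5
```

>>> {"fn": "jog_arm", "kwargs": {
  "moves": [0,0,0,0,0,0,0,0,0,0,0,0,0,0,0,0,0,0,0,0,0,0,0,0],
  "gripper": 0
}}

```text
time: 23.32
tcp_pos: [465.1, -198.7, 19.0]
orientation: [-180.0, 0.0, -174.1]
ft_force: [-0.3, -0.2, 5.0]
grip_width: 14.4
```

>>> {"fn": "jog_arm", "kwargs": {
  "moves": [0,0,0.5,0,0,0,0,0,1,0,0,0,0,0,1,0,0,0,0,0,1,0,0,0,0,0,1,0,0,0]
}}

```text
time: 23.95
tcp_pos: [464.6, -198.4, 132.4]
orientation: [-180.0, 0.0, -174.1]
ft_force: [-0.8, 0.0, -0.6]
grip_width: 14.7
```

>>> {"fn": "jog_arm", "kwargs": {
  "moves": [0.19,1,0.2,0,0,0,0.19,1,0.2,0,0,0,0.19,1,0,0,0,0,0.19,1,0,0,0,0,0.19,1,0,0,0,0]
}}

```text
time: 24.58
tcp_pos: [488.5, -72.7, 141.6]
orientation: [-180.0, 0.0, -174.1]
ft_force: [-0.0, -0.0, -0.9]
grip_width: 14.6
```

>>> {"fn": "jog_arm", "kwargs": {
  "moves": [0.19,1,0,0,0,0,0.19,1,0,0,0,0,0.19,1,0,0,0,0,0.19,1,0,0,0,0,0.19,1,0,0,0,0]
}}

```text
time: 25.2
tcp_pos: [512.2, 52.3, 141.6]
orientation: [180.0, 0.0, -174.1]
ft_force: [-0.1, -0.4, 0.4]
grip_width: 14.7
```

>>> {"fn": "jog_arm", "kwargs": {
  "moves": [0.19,1,0,0,0,0,0.19,1,0,0,0,0,0.19,1,0,0,0,0,0.19,1,0,0,0,0,0.19,1,0,0,0,0]
}}

```text
time: 25.82
tcp_pos: [535.9, 177.2, 141.6]
orientation: [180.0, -0.0, -174.1]
ft_force: [-0.0, -0.2, -0.1]
grip_width: 14.4
```

>>> {"fn": "jog_arm", "kwargs": {
  "moves": [0.19,1,0,0,0,0,0.19,1,0,0,0,0,0.1,0.9,0,0,0,0,0,0,0,0,0,0,0,0,0,0,0,0]
}}

```text
time: 26.45
tcp_pos: [547.8, 247.6, 140.9]
orientation: [-179.9, -0.0, -174.1]
ft_force: [-0.2, 0.1, 0.1]
grip_width: 14.5
```

>>> {"fn": "jog_arm", "kwargs": {
  "moves": [0.12,0.2,0,0,0,0,0,0,0,0,0,0]
}}

```text
time: 26.7
tcp_pos: [551.4, 253.7, 141.1]
orientation: [180.0, 0.0, -174.1]
ft_force: [-0.5, 0.7, -0.5]
grip_width: 15.1
```

```bash
python3 -c "
from h import *
d=shot('wrist','w8.png',(200,150,460,345),3); print(d['state']['tcp_pos'],d['state']['grip_width'])"
```

```text
[551.39648451 253.74834999 141.05779317] 15.10198802577725
```

View pics/w8.png

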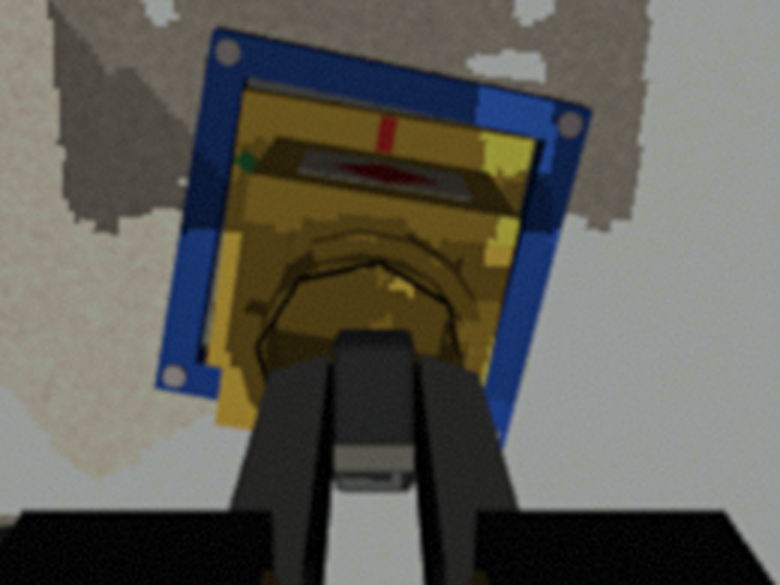

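The black seal ring passes about crop (258,345), (300,280), (372,262), (440,298) and (458,330). The lancet spans (335–413, 332–447) on its top face.

```bash
python3 -c "
from h import *
d=load('wrist'); f=lambda u,v,z:P(d,200+u/3,150+v/3,z)
p=np.array([f(*q,106) for q in [(258,345),(300,280),(372,262),(440,298),(458,330)]])[:,:2]
A=np.c_[2*p,np.ones(len(p))]; s=np.linalg.lstsq(A,(p**2).sum(1),rcond=None)[0]; print(p.round(1),s[:2],np.sqrt(s[2]+s[:2]@s[:2]))
print(f(374,332,134),f(374,445,134),f(374,388,134))"
```

```text
[[548.7 229.8]
 [533.6 237.4]
 [528.3 251.8]
 [534.5 266.6]
 [541.1 271.2]] [550.00681757 251.4605741 ] 21.644175489964912
[533.70812767 252.71792686 134.        ] [555.69440497 254.98441789 134.        ] [544.42878694 253.8230834  134.        ]
```

>>> {"fn": "jog_arm", "kwargs": {
  "moves": [0.02,-0.06,-0.3,0,0,0,0,0,-0.25,0,0,0,0,0,0,0,0,0]
}}

```text
time: 27.12
tcp_pos: [551.0, 252.1, 126.3]
orientation: [-180.0, -0.1, -174.1]
ft_force: [0.2, 0.5, 0.1]
grip_width: 14.8
```

>>> {"fn": "jog_arm", "kwargs": {
  "moves": [0,0,0,0,0,0,0,0,0,0,0,0,0,0,0,0,0,0,0,0,0,0,0,0],
  "gripper": 45
}}

```text
time: 27.62
tcp_pos: [551.6, 252.6, 127.4]
orientation: [180.0, 0.0, -174.1]
ft_force: [1.0, 0.1, -0.2]
grip_width: 42.1
```

>>> {"fn": "jog_arm", "kwargs": {
  "moves": [0,-0.5,1,0,0,0,0,-1,0,0,0,0,0,-1,0,0,0,0,0,-1,0,0,0,0]
}}

```text
time: 28.12
tcp_pos: [551.6, 164.3, 152.4]
orientation: [180.0, 0.0, -174.1]
ft_force: [0.4, 0.2, -0.4]
grip_width: 42.2
```

```bash
python3 -c "
from h import *
d=shot('wrist'); 
im=d['pixels'][120:360,0:640,::-1]
t=shot('top'); tt=t['pixels'][170:320,180:430,::-1]
o=np.zeros((600,800,3),np.uint8); a=cv2.resize(d['pixels'][:,:,::-1],(400,300)); o[:300,:400]=a
o[300:,:]=cv2.resize(t['pixels'][200:294,185:435,::-1],(800,300),interpolation=cv2.INTER_CUBIC); 
o[:300,400:]=cv2.resize(t['pixels'][238:283,200:260,::-1],(400,300),interpolation=cv2.INTER_CUBIC)
cv2.imwrite('pics/m9.png',o); print(d['state']['tcp_pos'])"
```

```text
[551.56772323 164.26360041 152.43677218]
```

View pics/m9.png

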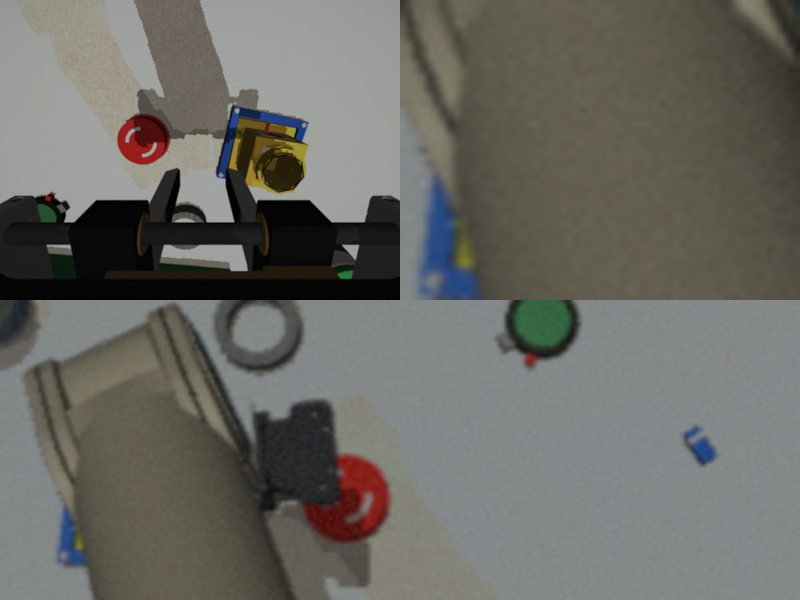

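No lancet lies around the dock, so the grey one went in. Blue is still at top pixel (404,246), unmoved. Going to it.

>>> {"fn": "jog_arm", "kwargs": {
  "moves": [0.11,-1,0,0,0,0.2,0.11,-1,0,0,0,0.2,0.11,-1,0,0,0,0.2,0.11,-1,0,0,0,0.2,0.11,-1,0,0,0,0.2]
}}

```text
time: 28.85
tcp_pos: [565.7, 40.9, 152.3]
orientation: [180.0, 0.0, -165.9]
ft_force: [0.3, -0.0, -0.7]
grip_width: 42.2
```

>>> {"fn": "jog_arm", "kwargs": {
  "moves": [0.11,-1,0,0,0,0.2,0.11,-1,0,0,0,0.2,0.11,-1,0,0,0,0.2,0.11,-1,0,0,0,0.2,0.11,-1,0,0,0,0.2]
}}

```text
time: 29.48
tcp_pos: [579.8, -84.2, 152.3]
orientation: [180.0, 0.1, -157.9]
ft_force: [0.8, -0.1, 0.3]
grip_width: 42.1
```

>>> {"fn": "jog_arm", "kwargs": {
  "moves": [0.11,-1,0,0,0,0.2,0.11,-1,0,0,0,0.2,0.11,-1,0,0,0,0.2,0.11,-1,0,0,0,0.2,0.11,-1,-0.4,0,0,0.2]
}}

```text
time: 30.1
tcp_pos: [594.5, -209.4, 142.9]
orientation: [-179.9, 0.1, -149.9]
ft_force: [0.2, -0.5, 0.1]
grip_width: 42.3
```

>>> {"fn": "jog_arm", "kwargs": {
  "moves": [0,0,0,0,0,0,0,0,0,0,0,0]
}}

```text
time: 30.35
tcp_pos: [593.3, -207.8, 142.4]
orientation: [179.9, 0.1, -150.0]
ft_force: [-0.7, -0.5, 0.3]
grip_width: 42.0
```

```bash
python3 -c "
from h import *
d=shot('wrist'); print(d['state']['q'],d['state']['tcp_pos'],d['state']['orientation'])
hsv=cv2.cvtColor(d['pixels'],cv2.COLOR_RGB2HSV); m=((hsv[...,0]>100)&(hsv[...,0]<130)&(hsv[...,1]>120)).astype(np.uint8)
n,l,s,c=cv2.connectedComponentsWithStats(m)
for i in range(1,n):
  if s[i,4]>40: print(s[i],c[i])
v,u=np.nonzero(l==1+np.argmax(s[1:,4])); w=np.array([P(d,a,b,12)[:2] for a,b in zip(u,v)],np.float32); print(cv2.minAreaRect(w),w.mean(0))
save(d,'w10.png')"
```

```text
[ 26.50492495  40.14714895 -16.10906435  94.64211029  13.98511757
  47.20534202 124.45669076] [ 593.29026904 -207.76664835  142.37073597] [ 1.79929673e+02  5.80901823e-02 -1.49994514e+02]
[310 214  16  22 317] [317.29022082 224.22712934]
[311 242  15   4  57] [317.89473684 243.42105263]
((587.9020385742188, -217.25962829589844), (19.65021514892578, 13.38905143737793), 34.28761672973633) [ 587.8835  -217.25826]
```

View pics/w10.png

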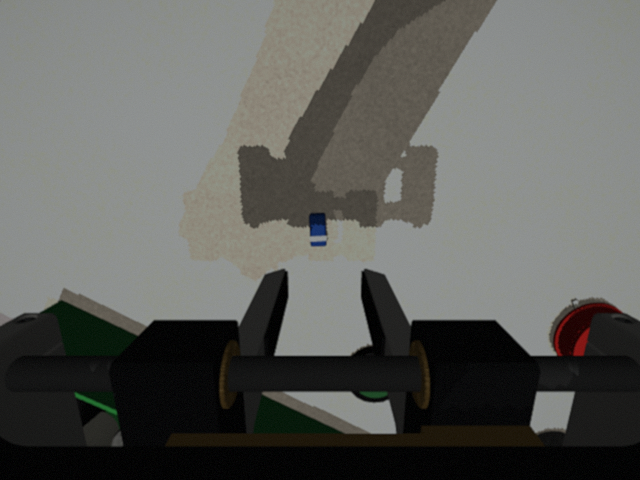

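The blue lancet spans (309–328, 213–246), tilted about 3–4° to the jaws.

```bash
python3 -c "
from h import *
d=load('wrist')
for p in [(317.2,213),(318.8,245.5),(318,229.5)]: print(P(d,*p,12))"
```

```text
[ 578.9515938  -222.43870558   12.        ]
[ 604.5761809 -206.1576673   12.       ]
[ 591.79703919 -214.29033646   12.        ]
```

>>> {"fn": "jog_arm", "kwargs": {
  "moves": [-0.07,-0.26,-1,0,0,0.3,0,0,-1,0,0,0,0,0,-1,0,0,0,0,0,-1,0,0,0,0,0,-0.5,0,0,0]
}}

```text
time: 31.02
tcp_pos: [590.9, -214.6, 28.9]
orientation: [179.9, -0.0, -147.6]
ft_force: [1.0, 0.6, 0.3]
grip_width: 42.1
```

>>> {"fn": "jog_arm", "kwargs": {
  "moves": [0,0,-0.43,0,0,0,0,0,0,0,0,0]
}}

```text
time: 31.28
tcp_pos: [591.0, -216.1, 18.8]
orientation: [180.0, -0.0, -147.6]
ft_force: [0.6, -1.1, 0.4]
grip_width: 42.7
```

>>> {"fn": "jog_arm", "kwargs": {
  "moves": [0,0,0,0,0,0,0,0,0,0,0,0,0,0,0,0,0,0,0,0,0,0,0,0],
  "gripper": 0
}}

```text
time: 31.78
tcp_pos: [591.3, -216.7, 19.5]
orientation: [-180.0, 0.0, -147.7]
ft_force: [0.3, -0.1, 2.6]
grip_width: 14.3
```

>>> {"fn": "jog_arm", "kwargs": {
  "moves": [0,0,0.5,0,0,0,0,0,1,0,0,0,0,0,1,0,0,0,0,0,1,0,0,0,0,0,1,0,0,0]
}}

```text
time: 32.4
tcp_pos: [591.0, -216.5, 133.1]
orientation: [-180.0, 0.0, -147.7]
ft_force: [-0.2, 0.3, 0.3]
grip_width: 14.2
```

>>> {"fn": "jog_arm", "kwargs": {
  "moves": [-0.09,1,0.2,0,0,-0.17,-0.09,1,0.2,0,0,-0.17,-0.09,1,0,0,0,-0.17,-0.09,1,0,0,0,-0.17,-0.09,1,0,0,0,-0.17]
}}

```text
time: 33.02
tcp_pos: [579.8, -90.7, 142.3]
orientation: [-180.0, 0.0, -154.5]
ft_force: [0.5, 0.9, -0.3]
grip_width: 14.0
```

>>> {"fn": "jog_arm", "kwargs": {
  "moves": [-0.09,1,0,0,0,-0.17,-0.09,1,0,0,0,-0.17,-0.09,1,0,0,0,-0.17,-0.09,1,0,0,0,-0.17,-0.09,1,0,0,0,-0.17]
}}

```text
time: 33.65
tcp_pos: [568.6, 34.4, 142.3]
orientation: [-180.0, 0.0, -161.3]
ft_force: [-0.1, 0.1, 0.8]
grip_width: 14.6
```

>>> {"fn": "jog_arm", "kwargs": {
  "moves": [-0.09,1,0,0,0,-0.17,-0.09,1,0,0,0,-0.17,-0.09,1,0,0,0,-0.17,-0.09,1,0,0,0,-0.17,-0.09,1,0,0,0,-0.17]
}}

```text
time: 34.28
tcp_pos: [557.3, 159.5, 142.3]
orientation: [180.0, 0.0, -168.1]
ft_force: [0.3, 0.2, 0.8]
grip_width: 14.5
```

>>> {"fn": "jog_arm", "kwargs": {
  "moves": [-0.09,1,0,0,0,-0.17,-0.09,1,0,0,0,-0.17,-0.09,1,0,0,0,-0.17,-0.06,0.6,0,0,0,-0.17,0,0,0,0,0,0]
}}

```text
time: 34.9
tcp_pos: [548.6, 250.3, 142.1]
orientation: [179.9, 0.0, -173.3]
ft_force: [-1.3, 0.1, -1.2]
grip_width: 14.8
```

>>> {"fn": "jog_arm", "kwargs": {
  "moves": [0,0,0,0,0,0]
}}

```text
time: 35.02
tcp_pos: [549.2, 247.5, 141.8]
orientation: [-180.0, 0.0, -173.5]
ft_force: [0.6, -0.1, -0.0]
grip_width: 14.5
```

```bash
python3 -c "
from h import *
d=shot('wrist'); print(d['state']['tcp_pos'],d['state']['grip_width'])
hsv=cv2.cvtColor(d['pixels'],cv2.COLOR_RGB2HSV); m=((hsv[...,0]>100)&(hsv[...,0]<130)&(hsv[...,1]>120)).astype(np.uint8)
m[:,:300]=0;m[:,350:]=0;m[:230]=0
v,u=np.nonzero(m); print(u.min(),u.max(),v.min(),v.max()) if len(u) else 0
for b in (v.min(),v.max()): print(P(d,u.mean(),b,134))
save(d,'w11.png',(200,150,460,345),3)"
```

```text
[549.17753471 247.48078401 141.78765989] 14.508683177316614
300 349 265 479
[534.2485407  246.35605883 134.        ]
[683.13339181 263.18742902 134.        ]
```

View pics/w11.png

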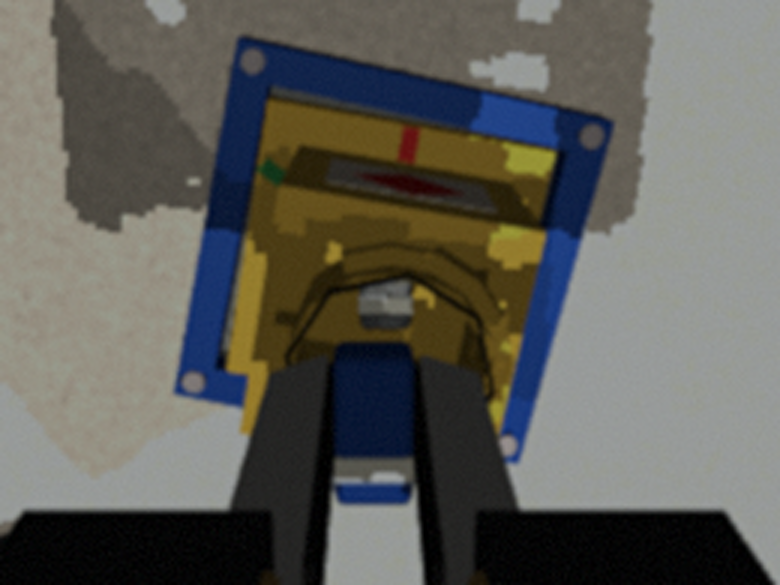

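The grey lancet is visible inside the pot at crop (385,303), and the blue one hangs over the mouth, 4 mm short in y. I'll correct that and drop it.

>>> {"fn": "jog_arm", "kwargs": {
  "moves": [0.03,0.16,-0.3,0,0,0,0,0,-0.28,0,0,0,0,0,0,0,0,0]
}}

```text
time: 35.45
tcp_pos: [549.2, 252.0, 125.9]
orientation: [-180.0, -0.1, -173.5]
ft_force: [-0.1, -0.6, 0.3]
grip_width: 14.7
```

>>> {"fn": "jog_arm", "kwargs": {
  "moves": [0,0,0,0,0,0,0,0,0,0,0,0,0,0,0,0,0,0,0,0,0,0,0,0],
  "gripper": 45
}}

```text
time: 35.95
tcp_pos: [549.9, 252.6, 127.1]
orientation: [180.0, 0.0, -173.5]
ft_force: [0.7, -0.3, -1.3]
grip_width: 42.4
```

>>> {"fn": "jog_arm", "kwargs": {
  "moves": [0,0,1,0,0,-0.3,0,-1,0,0,0,-0.4,0,-1,0,0,0,-0.4,0,-1,0,0,0,-0.4,0,-1,0,0,0,-0.4],
  "gripper": 100
}}

```text
time: 36.58
tcp_pos: [549.4, 149.7, 151.5]
orientation: [-179.9, -0.0, 171.0]
ft_force: [-0.4, 0.4, 0.6]
grip_width: 88.9
```

>>> {"fn": "jog_arm", "kwargs": {
  "moves": [0,-1,0,0,0,-0.4,0,-1,0,0,0,0,0,-0.9,0,0,0,0,0,0,0,0,0,0,0,0,0,0,0,0]
}}

```text
time: 37.2
tcp_pos: [549.8, 80.8, 152.0]
orientation: [179.9, -0.0, 168.1]
ft_force: [0.2, 0.8, 0.2]
grip_width: 93.8
```

```bash
python3 -c "
from h import *
d=shot('wrist'); t=shot('top'); s=shot('scene')
o=np.zeros((600,800,3),np.uint8); o[:300,:400]=cv2.resize(d['pixels'][:,:,::-1],(400,300),interpolation=cv2.INTER_AREA)
o[300:]=cv2.resize(t['pixels'][180:315,110:470,::-1],(800,300),interpolation=cv2.INTER_CUBIC)
o[:300,400:]=cv2.resize(s['pixels'][180:330,250:450,::-1],(400,300),interpolation=cv2.INTER_CUBIC)
cv2.imwrite('pics/m12.png',o); print(d['state'])"
```

```text
{'time': 37.2, 'q': array([ -9.51733493,  33.46769516,  -2.57246216, 106.29359731,
         2.1103591 ,  40.27159363,  64.81820424]), 'qvel': array([-1.12424696,  0.0811333 , -0.42213236, -0.14269308,  0.06490396,
        0.01546502,  0.19379992]), 'tau': array([ 9.50055532e-01, -4.84760427e+01,  6.12205211e-01, -1.42179859e+01,
        5.13581664e-02,  9.24308086e-02,  6.91417408e-04]), 'tcp_pos': array([549.7737517 ,  80.78732186, 151.9652452 ]), 'orientation': array([ 1.79945078e+02, -9.94039873e-03,  1.68092095e+02]), 'ft_force': array([0.2498378 , 0.79482613, 0.18144542]), 'wrist_torque': array([ 0.05614171, -0.00150437, -0.02874166]), 'grip_width': 93.81682817430841}
```

View pics/m12.png

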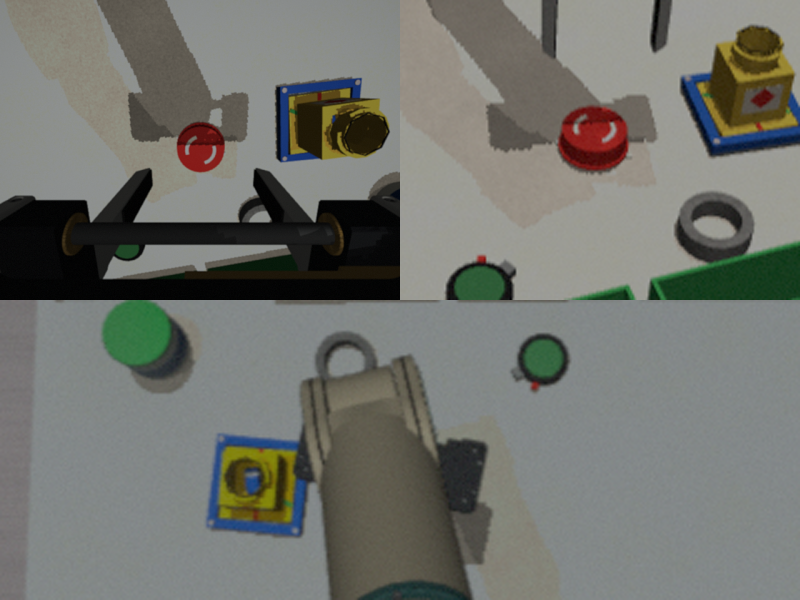

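Both lancets are inside the pot (top crop (250,478)), and the mat is clear of others. The bystanders haven't moved. Next I'll regrasp the cap.

```bash
python3 -c "
from h import *
d=load('wrist'); hsv=cv2.cvtColor(d['pixels'],cv2.COLOR_RGB2HSV); m=((hsv[...,0]<8)|(hsv[...,0]>172))&(hsv[...,1]>120); m=m.astype(np.uint8)
n,l,s,c=cv2.connectedComponentsWithStats(m)
i=1+np.argmax(s[1:,4]); print(s[i],c[i]); x,y,w,h,_=s[i]; print(P(d,x+w/2,y+w/2,31.5)); print(state()['tcp_pos'])"
```

```text
[ 283  196   76   80 4409] [320.72987072 234.55613518]
[545.9408071   79.30021027  31.5       ]
[549.75952635  81.33810416 151.97684217]
```

>>> {"fn": "jog_arm", "kwargs": {
  "moves": [0,0,-1,0,0,0,0,0,-1,0,0,0,0,0,-1,0,0,0,0,0,-1,0,0,0,0,0,0,0,0,0]
}}

```text
time: 37.98
tcp_pos: [548.3, 80.7, 50.5]
orientation: [-179.9, -0.2, 168.2]
ft_force: [0.5, 0.3, 0.1]
grip_width: 94.4
```

>>> {"fn": "jog_arm", "kwargs": {
  "moves": [0.04,-0.11,-0.4,0,0,0,0,0,-0.4,0,0,0,0,0,-0.1,0,0,0,0,0,0,0,0,0,0,0,0,0,0,0]
}}

```text
time: 38.6
tcp_pos: [551.0, 77.3, 29.8]
orientation: [180.0, 0.0, 168.1]
ft_force: [1.0, -0.0, 0.8]
grip_width: 93.8
```

>>> {"fn": "jog_arm", "kwargs": {
  "moves": [-0.04,0.02,-0.07,0,0,0,0,0,0,0,0,0]
}}

```text
time: 38.85
tcp_pos: [549.6, 77.9, 27.7]
orientation: [180.0, -0.0, 168.1]
ft_force: [-0.2, -0.2, -0.0]
grip_width: 93.9
```

>>> {"fn": "jog_arm", "kwargs": {
  "moves": [0,0,0,0,0,0,0,0,0,0,0,0,0,0,0,0,0,0,0,0,0,0,0,0,0,0,0,0,0,0],
  "gripper": 0
}}

```text
time: 39.48
tcp_pos: [549.8, 77.7, 27.7]
orientation: [180.0, 0.0, 168.1]
ft_force: [0.2, -0.0, 0.2]
grip_width: 66.3
```

>>> {"fn": "jog_arm", "kwargs": {
  "moves": [0,0,0,0,0,0,0,0,0.5,0,0,0,0,0,1,0,0,0,0,0,1,0,0,0,0,0,1,0,0,0]
}}

```text
time: 40.1
tcp_pos: [549.7, 77.8, 116.8]
orientation: [180.0, 0.0, 168.1]
ft_force: [0.6, -0.2, -0.4]
grip_width: 66.1
```

>>> {"fn": "jog_arm", "kwargs": {
  "moves": [0,0,1,0,0,0,0,0,0.8,0,0,0,0,0.5,0,0,0,0,0,1,0,0,0,0,0,1,0,0,0,0]
}}

```text
time: 40.72
tcp_pos: [549.0, 141.8, 159.5]
orientation: [-180.0, -0.1, 168.1]
ft_force: [0.1, -0.6, -1.0]
grip_width: 66.4
```

>>> {"fn": "jog_arm", "kwargs": {
  "moves": [0,1,0,0,0,0,0,1,0,0,0,0,0,1,0,0,0,0,0,0.8,0,0,0,0,0,0.5,0,0,0,0]
}}

```text
time: 41.35
tcp_pos: [549.1, 249.3, 159.7]
orientation: [-180.0, -0.1, 168.2]
ft_force: [0.6, -0.5, -1.4]
grip_width: 66.2
```

>>> {"fn": "jog_arm", "kwargs": {
  "moves": [0,0.2,0,0,0,0,0,0,0,0,0,0,0,0,0,0,0,0]
}}

```text
time: 41.72
tcp_pos: [550.0, 251.6, 160.2]
orientation: [-180.0, 0.0, 168.0]
ft_force: [-0.3, -0.8, -0.8]
grip_width: 66.6
```

```bash
python3 -c "
from h import *
d=shot('wrist','w13.png',(180,100,500,340),2.5); print(d['state']['tcp_pos'],d['state']['orientation'],d['state']['grip_width'])"
```

```text
[549.98916359 251.60126293 160.24179191] [-1.79958795e+02  6.55181848e-03  1.68021401e+02] 66.63184179459154
```

View pics/w13.png

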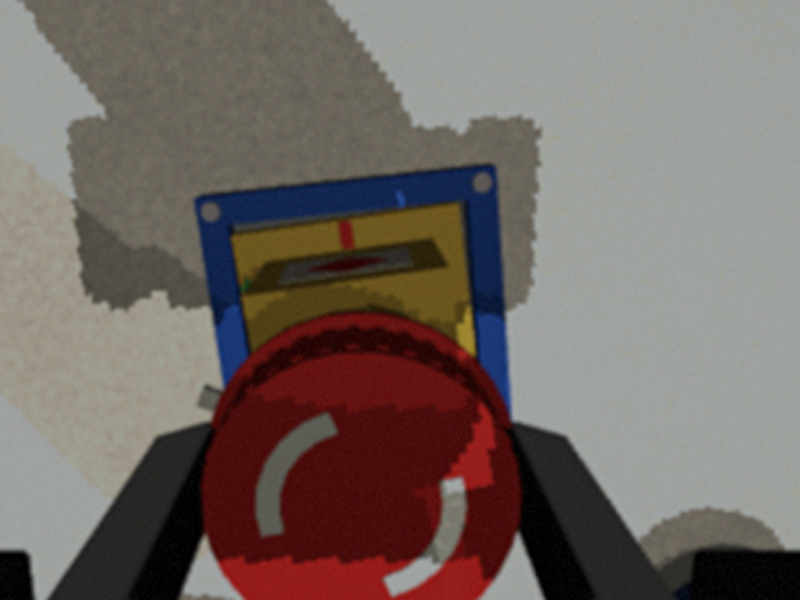

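The pointer is at crop (205,396), still on the left of the cap. I'll check its angle before putting the cap on.

```bash
python3 -c "
from h import *
d=load('wrist'); p=P(d,180+204/2.5,100+396/2.5,133); print(p)
e=p[:2]-[550,251.6]; print(np.linalg.norm(e), (np.degrees(np.arctan2(e[1],e[0]))-(180-5.9))%360)
a,b=P(d,180+195/2.5,100+199/2.5,18),P(d,180+496/2.5,100+166/2.5,18);c=P(d,180+345/2.5,100+222/2.5,18);print(a,b,c)"
```

```text
[530.19519332 217.74307518 133.        ]
39.22399425967679 65.57425000059118
[489.88359724 203.34374538  18.        ] [501.04434348 312.12439357  18.        ] [509.33338434 254.81908551  18.        ]
```

>>> {"fn": "jog_arm", "kwargs": {
  "moves": [0,0,-0.3,0,0,-0.4,0,0,-0.4,0,0,-0.4,0,0,-0.4,0,0,0,0,0,-0.2,0,0,0,0,0,0,0,0,0]
}}

```text
time: 42.4
tcp_pos: [549.6, 252.5, 127.3]
orientation: [-180.0, -0.0, 161.7]
ft_force: [0.2, -0.3, -0.6]
grip_width: 66.4
```

>>> {"fn": "jog_arm", "kwargs": {
  "moves": [0,0,-0.15,0,0,0,0,0,-0.15,0,0,0,0,0,-0.1,0,0,0,0,0,0,0,0,0]
}}

```text
time: 42.9
tcp_pos: [549.7, 252.7, 117.5]
orientation: [-180.0, -0.0, 161.7]
ft_force: [-0.9, 0.3, -2.2]
grip_width: 66.5
```

>>> {"fn": "jog_arm", "kwargs": {
  "moves": [0,0,-0.1,0,0,0,0,0,-0.08,0,0,0,0,0,-0.06,0,0,0,0,0,0,0,0,0]
}}

```text
time: 43.4
tcp_pos: [549.7, 252.7, 112.7]
orientation: [180.0, 0.0, 161.7]
ft_force: [-3.7, -1.6, 7.9]
grip_width: 65.9
```

>>> {"fn": "jog_arm", "kwargs": {
  "moves": [0,0,-0.06,0,0,0,0,0,0,0,0,0]
}}

```text
time: 43.65
tcp_pos: [549.7, 252.7, 111.7]
orientation: [180.0, 0.0, 161.6]
ft_force: [-4.6, -2.6, 11.0]
grip_width: 66.6
```

>>> {"fn": "jog_arm", "kwargs": {
  "moves": [0,0,-0.06,0,0,0,0,0,0,0,0,-0.4,0,0,0,0,0,-0.6,0,0,0,0,0,-0.6,0,0,0,0,0,-0.4]
}}

```text
time: 44.28
tcp_pos: [550.0, 253.1, 111.4]
orientation: [179.9, 0.0, 145.6]
ft_force: [-5.8, -2.7, 18.7]
grip_width: 66.2
```

```bash
python3 -c "
from h import *
s=state();print(s['wrist_torque'],s['ft_force'],s['tcp_pos'],s['orientation'])"
```

```text
[-0.76674573  1.33953922  0.22675207] [-5.76506911 -2.7457429  18.66975058] [550.00180198 253.05277026 111.4380907 ] [1.79918519e+02 2.69715305e-02 1.45613537e+02]
```

>>> {"fn": "jog_arm", "kwargs": {
  "moves": [0,0,0,0,0,-0.5,0,0,0,0,0,-0.6,0,0,0,0,0,-0.6,0,0,0,0,0,-0.6,0,0,0,0,0,-0.4]
}}

```text
time: 44.9
tcp_pos: [551.1, 253.1, 111.5]
orientation: [179.8, 0.0, 124.1]
ft_force: [-3.8, -2.4, 17.9]
grip_width: 66.1
```

```bash
python3 -c "
from h import *
s=state();print(s['wrist_torque'],s['ft_force'],s['tcp_pos'],s['orientation'])"
```

```text
[-0.74262463  1.02756559  0.29296288] [-3.80233703 -2.37508947 17.88649947] [551.07644817 253.10698965 111.46847632] [1.79805600e+02 4.00049678e-02 1.24052505e+02]
```

>>> {"fn": "jog_arm", "kwargs": {
  "moves": [0,0,0,0,0,-0.5,0,0,0,0,0,-0.5,0,0,0,0,0,-0.5,0,0,0,0,0,-0.4,0,0,0,0,0,0]
}}

```text
time: 45.52
tcp_pos: [551.7, 253.2, 111.5]
orientation: [179.7, -0.0, 108.9]
ft_force: [-4.0, -1.3, 16.5]
grip_width: 66.6
```

```bash
python3 -c "
from h import *
s=state();print(s['wrist_torque'],s['ft_force'],s['tcp_pos'],s['orientation'])"
```

```text
[-0.617696    0.82237662  0.19665107] [-3.9948907  -1.33289571 16.54411975] [551.70874833 253.17447211 111.49493355] [ 1.79732505e+02 -2.13779275e-03  1.08926614e+02]
```

>>> {"fn": "jog_arm", "kwargs": {
  "moves": [0,0,0,0,0,-0.5,0,0,0,0,0,-0.5,0,0,0,0,0,0]
}}

```text
time: 45.9
tcp_pos: [551.7, 253.3, 111.5]
orientation: [179.7, -0.0, 100.9]
ft_force: [-2.8, -2.3, 16.7]
grip_width: 66.4
```

```bash
python3 -c "
from h import *
s=state();print(s['wrist_torque'],s['ft_force'],s['tcp_pos'],s['orientation'])"
```

```text
[-0.6244638   0.80450544  0.16651601] [-2.76566674 -2.28363377 16.69098191] [551.70949408 253.32047776 111.50227299] [ 1.79732545e+02 -4.99384856e-02  1.00926764e+02]
```

>>> {"fn": "jog_arm", "kwargs": {
  "moves": [0,0,0,0,0,-0.5,0,0,0,0,0,-0.5,0,0,0,0,0,0]
}}

```text
time: 46.28
tcp_pos: [552.0, 253.3, 111.5]
orientation: [179.7, -0.1, 92.9]
ft_force: [-2.5, -2.2, 17.4]
grip_width: 66.0
```

```bash
python3 -c "
from h import *
s=state();print(s['wrist_torque'],s['ft_force'],s['tcp_pos'],s['orientation'])"
```

```text
[-0.54261372  0.73656435  0.15709001] [-2.49473966 -2.18880349 17.37443186] [551.9659466  253.29292517 111.51960073] [ 1.79713926e+02 -8.97821342e-02  9.29229642e+01]
```

>>> {"fn": "jog_arm", "kwargs": {
  "moves": [0,0,0,0,0,-0.5,0,0,0,0,0,-0.5,0,0,0,0,0,0]
}}

```text
time: 46.65
tcp_pos: [552.0, 252.6, 111.5]
orientation: [179.7, -0.1, 85.0]
ft_force: [-2.0, -3.7, 16.9]
grip_width: 66.2
```

```bash
python3 -c "
from h import *
s=state();print(s['wrist_torque'],s['ft_force'],s['tcp_pos'],s['orientation'])"
```

```text
[-0.83327335  0.74699231  0.48415461] [-1.9788962  -3.68739995 16.8951059 ] [552.03647399 252.56559226 111.49503791] [ 1.79723094e+02 -6.39713759e-02  8.49693492e+01]
```

>>> {"fn": "jog_arm", "kwargs": {
  "moves": [0,0,0,0,0,-0.4,0,0,0,0,0,-0.3,0,0,0,0,0,0]
}}

```text
time: 47.02
tcp_pos: [552.1, 254.0, 111.3]
orientation: [179.7, -0.2, 79.5]
ft_force: [-2.2, -0.5, 14.5]
grip_width: 66.3
```

```bash
python3 -c "
from h import *
s=state();print(s['wrist_torque'],s['ft_force'],s['tcp_pos'],s['orientation'],s['q'])
d=shot('wrist','w14.png',(180,120,500,360),2.5)"
```

```text
[-0.2501807   0.46019757  0.76564537] [-2.23823115 -0.4554629  14.48596385] [552.12644392 254.03632608 111.30901428] [179.71247077  -0.17974911  79.49439384] [-41.51862158  42.3144196   23.26071881 100.50645139 -23.53822005
  41.69007447 -16.46540265]
```

Torque has climbed 0.16 → 0.48 → 0.77 N·m and the cap has stopped turning, so the clockwise stop is reached. I'll unload and release.

>>> {"fn": "jog_arm", "kwargs": {
  "moves": [0,0,0.08,0,0,0,0,0,0.1,0,0,0,0,0,0,0,0,0]
}}

```text
time: 47.45
tcp_pos: [551.7, 253.7, 114.5]
orientation: [179.8, -0.2, 79.3]
ft_force: [1.3, 0.4, 5.4]
grip_width: 66.2
```

>>> {"fn": "jog_arm", "kwargs": {
  "moves": [0,0,0,0,0,0,0,0,0,0,0,0,0,0,0,0,0,0],
  "gripper": 100
}}

```text
time: 47.82
tcp_pos: [550.3, 252.9, 113.5]
orientation: [180.0, -0.0, 79.3]
ft_force: [0.2, 0.3, -0.1]
grip_width: 92.3
```

>>> {"fn": "jog_arm", "kwargs": {
  "moves": [0,0,0.5,0,0,0,0,0,1,0,0,0,0,0,1,0,0,0,0,0,1,0,0,0,0,0,1,0,0,0]
}}

```text
time: 48.45
tcp_pos: [549.2, 252.8, 226.8]
orientation: [-180.0, 0.0, 79.3]
ft_force: [0.8, 0.5, -0.1]
grip_width: 94.0
```

>>> {"fn": "jog_arm", "kwargs": {
  "moves": [0,-1,0,0,0,0,0,-1,0,0,0,0,0,-1,0,0,0,0,0,-1,0,0,0,0,0,-1,0,0,0,0]
}}

```text
time: 49.08
tcp_pos: [549.3, 127.1, 226.1]
orientation: [-180.0, -0.0, 79.3]
ft_force: [0.2, 0.8, -0.6]
grip_width: 94.1
```

>>> {"fn": "jog_arm", "kwargs": {
  "moves": [0,-1,0,0,0,0,0,-1,0,0,0,0,0,-1,0,0,0,0,0,-1,0,0,0,0,0,-1,0,0,0,0]
}}

```text
time: 49.7
tcp_pos: [549.4, 2.2, 226.1]
orientation: [-180.0, -0.0, 79.3]
ft_force: [-0.4, -0.5, -0.1]
grip_width: 93.5
```

```bash
python3 - <<'E'
from h import *
d=shot('top'); s=shot('scene')
# pointers: bright unsaturated pixels near radius 34-44 of the cap axis at z=88, top + scene cameras
for n,c in(('top',d),('scene',s)):
    hsv=cv2.cvtColor(c['pixels'],cv2.COLOR_RGB2HSV); E=c['extrinsics']; Ei=np.linalg.inv(E)
    print(n)
    row=[]
    for a in range(0,360,10):
        sm=[]
        for r in (36.5,38,39.5):
            t=np.radians(a-5.9); p=Ei@[550+r*np.cos(t),251.8+r*np.sin(t),90.5,1]; q=c['intrinsics']@p[:3]; q/=q[2]
            h=hsv[int(round(q[1])),int(round(q[0]))]; sm.append((int(h[0]),int(h[1]),int(h[2])))
        row.append((a,sm[1]))
    print(row)
C=cloud(d); H=cv2.cvtColor(d['pixels'],cv2.COLOR_RGB2HSV)
m=((H[...,0]<8)|(H[...,0]>172))&(H[...,1]>150); m[:,260:]=0; m[:200]=0;m[300:]=0
print('cap px',m.sum(),'median',np.median(C[m],0))
E
```

```text
top
[(0, (178, 114, 125)), (10, (170, 156, 124)), (20, (0, 178, 130)), (30, (7, 187, 127)), (40, (2, 199, 131)), (50, (177, 185, 124)), (60, (178, 167, 127)), (70, (1, 144, 133)), (80, (1, 113, 133)), (90, (1, 146, 133)), (100, (176, 109, 119)), (110, (140, 80, 108)), (120, (116, 130, 118)), (130, (73, 18, 99)), (140, (29, 175, 121)), (150, (29, 195, 118)), (160, (29, 218, 118)), (170, (24, 210, 102)), (180, (22, 92, 111)), (190, (23, 179, 101)), (200, (11, 200, 98)), (210, (18, 138, 76)), (220, (26, 228, 95)), (230, (25, 224, 81)), (240, (21, 173, 50)), (250, (24, 193, 49)), (260, (20, 200, 56)), (270, (22, 187, 49)), (280, (20, 198, 45)), (290, (8, 201, 81)), (300, (11, 208, 87)), (310, (16, 225, 126)), (320, (12, 208, 115)), (330, (11, 193, 115)), (340, (179, 177, 124)), (350, (172, 170, 117))]
scene
[(0, (30, 4, 130)), (10, (22, 201, 80)), (20, (23, 182, 118)), (30, (24, 177, 144)), (40, (25, 59, 151)), (50, (30, 17, 154)), (60, (30, 15, 153)), (70, (24, 17, 153)), (80, (16, 25, 152)), (90, (2, 143, 127)), (100, (2, 213, 133)), (110, (1, 204, 149)), (120, (1, 201, 150)), (130, (1, 207, 148)), (140, (1, 207, 148)), (150, (1, 207, 149)), (160, (1, 202, 149)), (170, (1, 204, 150)), (180, (1, 196, 151)), (190, (1, 205, 149)), (200, (1, 204, 149)), (210, (178, 241, 56)), (220, (2, 149, 89)), (230, (5, 142, 108)), (240, (20, 191, 91)), (250, (21, 205, 66)), (260, (21, 153, 55)), (270, (23, 213, 55)), (280, (23, 190, 55)), (290, (22, 196, 73)), (300, (22, 173, 84)), (310, (22, 202, 82)), (320, (22, 187, 79)), (330, (23, 187, 83)), (340, (23, 201, 80)), (350, (22, 185, 80))]
cap px 561 median [550.23452669 245.85611376 120.61719091]
```

```bash
python3 - <<'E'
from h import *
c=load('scene'); hsv=cv2.cvtColor(c['pixels'],cv2.COLOR_RGB2HSV); Ei=np.linalg.inv(c['extrinsics'])
def S(a,r,z=89):
    t=np.radians(a-5.9); p=Ei@[550+r*np.cos(t),251.8+r*np.sin(t),z,1]; q=c['intrinsics']@p[:3]; q/=q[2]
    return int(hsv[int(round(q[1])),int(round(q[0])),1])
for r in (38,39,40,41): print(r,[(a,S(a,r)) for a in range(-12,13,3)])
d=load('top'); h=cv2.imread('pics/top1.png')[:,:,::-1]
df=np.abs(d['pixels'].astype(int)-h).max(2)
for n,b in dict(tape=(245,188,285,228),stopw=(335,188,372,225),wipes=(152,174,196,218),lanc=(385,230,420,310)).items(): print(n,(df[b[1]:b[3],b[0]:b[2]]>35).sum())
E
```

```text
38 [(-12, 191), (-9, 185), (-6, 159), (-3, 18), (0, 4), (3, 39), (6, 131), (9, 190), (12, 190)]
39 [(-12, 191), (-9, 185), (-6, 208), (-3, 63), (0, 46), (3, 39), (6, 131), (9, 190), (12, 199)]
40 [(-12, 191), (-9, 185), (-6, 208), (-3, 63), (0, 46), (3, 65), (6, 145), (9, 190), (12, 199)]
41 [(-12, 194), (-9, 190), (-6, 208), (-3, 63), (0, 46), (3, 65), (6, 145), (9, 189), (12, 199)]
tape 0
stopw 284
wipes 0
lanc 123
```

```bash
python3 - <<'E'
from h import *
for nm,im in (('old',cv2.imread('pics/scene1.png')),('new',load('scene')['pixels'][:,:,::-1].copy())):
    h=cv2.cvtColor(im,cv2.COLOR_BGR2HSV); m=(h[...,0]>40)&(h[...,0]<90)&(h[...,1]>80); m=m[300:350,265:315] ; v,u=np.nonzero(m); print(nm,len(u),u.mean()+265,v.mean()+300)
E
```

```text
old 914 292.3610503282276 333.7100656455142
new 908 292.40969162995594 333.79515418502206
```

The stopwatch hasn't moved (the top-view difference is the arm covering it). Handing in.

```bash
python3 -c "
from plant import *
print(state()['time']); print(sign_off())"
```

```text
49.8
the job is handed in; nothing more can be done
None
```

The job is done and handed in at about 50 s of robot time; no verdict was reported.

**What I did:** I lifted the capped pot by its red shell and seated it square in the dock. I pressed and turned the cap anticlockwise to its stop and set it down on the mat. I dropped the two lancets present (grey, then blue) into the pot, put the cap back, and pressed and turned it clockwise to the stop. I first tried gripping the pot's body, but the fingers closed on the cap's lip, so I switched to the shell.

**Last checks:**
- **Cap locked:** The torque rose from 0.16 to 0.77 N·m at the clockwise stop. Afterwards, sampling the camera images at the pointers' expected positions showed them within about 3° of the red marks.
- **Lancets:** Both were seen inside the open pot before capping, and no other lancet showed on the mat.
- **Pot and bystanders:** The cap's top read 120.6 mm high, which fits a seated pot. Tape and wipes showed no change from the first top view.
- **One disagreement:** The top view differed around the stopwatch, which I put down to the arm covering that area. The scene camera shows it within 0.1 pixel of its start.
- **One failed:** The close-up of the locked cap could not be viewed because the 16-picture limit was reached, so the final checks are numerical only.

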